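# Erect the lid tray and collect the pot lids in it

## Task

The copper pots are to go for tinning without their lids. First raise all three flaps of the folding tray fully upright so that it stands as an open box; only then lift the lid off every lidded pot by its knob and set it knob up in the tray, lying flat on the floor of a cell of its own. Leave the pots standing upright on the bench and do not disturb the copper disc or the punches.

Things in the scene. Friction and masses are not known exactly. Their poses are not given: they have to be found in the camera images.
- tray: Fixed folding lid tray of steel sheet: square plinth 200 x 200 mm, 30 mm high, a hinged flap on three sides. Origin: centre of its underside; x points from the front flap to the fixed upright back board (at x = +100 mm, top 98 mm above the bench), y to the left flap, z up. A cross of strips 6 mm thick, 10 mm high divides the flat plinth top into four cells of 96 mm square.
- cell0 (a point): Centre of the front left (x -50, y +50 mm from the tray origin) cell of the tray, at the height of its floor, 30 mm above the bench. Axes as the tray's.
- cell1 (a point): Centre of the front right (x -50, y -50) cell of the tray, at the height of its floor, 30 mm above the bench. Axes as the tray's.
- cell2 (a point): Centre of the back left (x +50, y +50) cell of the tray, at the height of its floor, 30 mm above the bench. Axes as the tray's.
- cell3 (a point): Centre of the back right (x +50, y -50) cell of the tray, at the height of its floor, 30 mm above the bench. Axes as the tray's.
- flap_front (a joint): Angle of the front (tray -x side) flap: 0 = lying level outwards, 1.571 = upright against its stop. Hinge line along that plinth edge, at tray x = -100 mm, 32 mm above the bench; stiff (0.09 N m friction): the flap stays at any angle. Flap 190 mm wide, 4 mm sheet; from the hinge outwards: sheet to 22 mm, an open hand slot 35 mm deep and 154 mm long, then a round rim bar.
- rim_front (a point): Middle of the front (tray -x side) flap's rim bar, a round bar 10 mm in diameter and 190 mm long, parallel to the hinge and 62 mm from it. It can be pinched from above, one finger in the hand slot and one outside, and turns between the fingers as the flap is swung up.
- flap_left (a joint): Angle of the left (tray +y side) flap: 0 = lying level outwards, 1.571 = upright against its stop. Hinge line along that plinth edge, at tray y = +100 mm, 32 mm above the bench; stiff (0.09 N m friction): the flap stays at any angle. Flap 190 mm wide, 4 mm sheet; from the hinge outwards: sheet to 22 mm, an open hand slot 35 mm deep and 154 mm long, then a round rim bar.
- rim_left (a point): Middle of the left (tray +y side) flap's rim bar, a round bar 10 mm in diameter and 190 mm long, parallel to the hinge and 62 mm from it. It can be pinched from above, one finger in the hand slot and one outside, and turns between the fingers as the flap is swung up.
- flap_right (a joint): Angle of the right (tray -y side) flap: 0 = lying level outwards, 1.571 = upright against its stop. Hinge line along that plinth edge, at tray y = -100 mm, 32 mm above the bench; stiff (0.09 N m friction): the flap stays at any angle. Flap 190 mm wide, 4 mm sheet; from the hinge outwards: sheet to 22 mm, an open hand slot 35 mm deep and 154 mm long, then a round rim bar.
- rim_right (a point): Middle of the right (tray -y side) flap's rim bar, a round bar 10 mm in diameter and 190 mm long, parallel to the hinge and 62 mm from it. It can be pinched from above, one finger in the hand slot and one outside, and turns between the fingers as the flap is swung up.
- pot1: Round copper pot, 84 mm outside diameter, 45 mm high, wall 4 mm, open at the top, 0.5 kg, standing loose on the bench; origin at the centre of its underside, z up. Some pots start without a lid.
- lid1: Loose copper lid, 0.12 kg, on pot1 at the start (None if absent). Origin: centre of its underside, z up through the knob. From the origin up: spigot 64 mm diameter, 10 mm high (hangs in the pot with 6 mm play all round), rim plate 84 mm diameter to 14 mm, dome to 19 mm, brass knob 24 mm diameter to 48 mm. On its pot the origin is 35 mm above the bench; in a cell the spigot stands on the floor.
- pot2: Round copper pot, 84 mm outside diameter, 45 mm high, wall 4 mm, open at the top, 0.5 kg, standing loose on the bench; origin at the centre of its underside, z up. Some pots start without a lid.
- lid2: Loose copper lid, 0.12 kg, on pot2 at the start (None if absent). Origin: centre of its underside, z up through the knob. From the origin up: spigot 64 mm diameter, 10 mm high (hangs in the pot with 6 mm play all round), rim plate 84 mm diameter to 14 mm, dome to 19 mm, brass knob 24 mm diameter to 48 mm. On its pot the origin is 35 mm above the bench; in a cell the spigot stands on the floor.
- pot3: Round copper pot, 84 mm outside diameter, 45 mm high, wall 4 mm, open at the top, 0.5 kg, standing loose on the bench; origin at the centre of its underside, z up. Some pots start without a lid.
- lid3: Loose copper lid, 0.12 kg, on pot3 at the start (None if absent). Origin: centre of its underside, z up through the knob. From the origin up: spigot 64 mm diameter, 10 mm high (hangs in the pot with 6 mm play all round), rim plate 84 mm diameter to 14 mm, dome to 19 mm, brass knob 24 mm diameter to 48 mm. On its pot the origin is 35 mm above the bench; in a cell the spigot stands on the floor.
- pot4: Round copper pot, 84 mm outside diameter, 45 mm high, wall 4 mm, open at the top, 0.5 kg, standing loose on the bench; origin at the centre of its underside, z up. Some pots start without a lid.
- lid4: Loose copper lid, 0.12 kg, on pot4 at the start (None if absent). Origin: centre of its underside, z up through the knob. From the origin up: spigot 64 mm diameter, 10 mm high (hangs in the pot with 6 mm play all round), rim plate 84 mm diameter to 14 mm, dome to 19 mm, brass knob 24 mm diameter to 48 mm. On its pot the origin is 35 mm above the bench; in a cell the spigot stands on the floor.
- disc: Flat copper disc, 130 mm diameter, 4 mm thick, lying on the bench; origin at the centre of its underside. Bystander.
- punch1: Blued steel chasing punch about 120 mm long, 13 mm square, lying on the bench; origin under the middle of its thick part. Bystander.
- punch2: Blued steel chasing punch about 120 mm long, 13 mm square, lying on the bench; origin under the middle of its thick part. Bystander.
- punch3: Blued steel chasing punch about 120 mm long, 13 mm square, lying on the bench; origin under the middle of its thick part. Bystander.
Not all that is in view belongs to the job. Leave any pink or turquoise look-alike of the lid2 alone.

How it is judged:
By the outcome, as a careful person would: the job done as asked, in the order asked, and still so for the second after the job is handed in, with the robot touching nothing.
Of lid1, lid2, lid3, lid4 only 3 to 4 are there at a start; the rules pass over those that are not, and their reading is None.
At some moment in a run one of pot1, pot2, pot3, pot4 may be knocked a few centimetres aside while the robot is not near it.
It also fails if it takes over 184 s, if anything falls off the work surface, if the arm or the gripper's body presses on something with over 40 N, if the wrist force passes 120 N, or if a joint passes its speed limit or range.

## Robot

A 6-joint arm with a two-finger parallel gripper is mounted at the origin on the work surface. World frame = base frame: x ahead of the robot, y to its left, z up, the work surface at z = 0. Lengths are in m, angles in rad, forces in N, time in s.
With the tool pointing down it reaches from about 0.25 to 0.775 m from the base axis. Payload 4 kg.
Tool frame: the origin (TCP) lies midway between the tips of the shut fingers; the grasp point (between the pads) lies 19 mm behind it (robot.tcp_to_grasp is the distance from the TCP to the grasp point, in m); x points along the fingers, y is the direction in which the jaws open and shut, and the axes are right-handed (so a half turn about x gives the same grasp; the last joint's range is limited). The gripper opens to 94 mm and grips with 3 to 60 N. Pads are 16 mm wide; open, the fingers measure 119 mm over their backs; the gripper's body (75 mm by 177 mm) begins 78 mm behind the grasp point.
Start: joints at [0.997, 0.087, 1.371, -0, 1.684, -0.103], TCP at [0.249, 0.49, 0.206] pointing down, gripper open.
Joint ranges: [-3.1, 3.1], [-0.76, 2.03], [0.27, 2.55], [-1.08, 4.22], [0.17, 2.65], [-2.57, 2.57]. Speed limits (rad/s): [2.79, 2.79, 3.14, 3.14, 3.14, 3.14].

## Interface

Orientations are given as [roll, pitch, yaw] about the fixed x, y, z axes, in that order (R = Rz(yaw) Ry(pitch) Rx(roll)).
In Python, from bench import robot gives the robot as it stands.
- The arm moves only by the tool send_rows, never from a script. Its argument "increments" is a list of rows, each a list of 5 numbers: the opening, from -1 (shut) to 1 (fully open), so that 0 is half open, then the shift along the tool's x, y, z in m, then the turn about the tool's x in rad. In form: [[hand, tx, ty, tz, roll], ...]. A call has 1 to 5 rows; each row is the pose to reach, as a shift and turn from the pose commanded when the call began, along the tool's axes at that moment; what a row does not reach only later rows make up. A row lasts 1/12 s, in which the tool goes at most 41.7 mm and 7.16 degrees, less where a joint would pass 70% of its speed; a pose out of reach is approached as far as the arm can. A call with a gripper value outside its range is refused whole. The fingers move at their own pace and stop on an object; the grip force is fixed at half the most. Time passes only in rows, so rows that repeat a pose let the fingers close. It gives the time, the measured TCP pose, the force and the opening at its end, in the units of the state.
- robot.get_obs(): the state, without advancing time (a new reading comes with each control period).
- robot.snapshot(name): name is "scene" or "top"; returns a dict with "image" (384x512x3 uint8, red, green, blue), "intrinsics" (3x3 intrinsics, pixels), "world_from_camera" (4x4, takes a point from camera to world coordinates). Camera axes: x right, y down, z forward; pixel columns grow to the right and rows downward; lengths in m; the calibration is good to about 2 mm. A picture is of the moment at which its call begins. There is no depth.
- robot.close_job(): hands the job in, once; it reports no verdict.
The state is a dict: "time": time; "joint_positions": joint angles; "qvel": joint speeds; "joint_torque": joint torques, N m; "tool_pos": TCP position; "ee_rot": TCP orientation; "wrist_force": force on the tool from outside, world axes, zero at the start; "wrist_torque": the same for the moment, N m; "width": finger opening in m.
Only numpy, scipy, OpenCV 4.12 (cv2) and the standard library are available. Lean on these libraries where they do the work, as an engineer would, in place of code of your own. Each camera call takes 0.05 s, during which the arm holds its last target.

## Working session

There is one attempt and no reset: what is moved stays moved. The work goes in short steps, Python scripts to look and compute and a tool call to move; the robot and the scene stay as the last step left them, time stands still between calls to the robot, and variables do not carry over. Pictures are saved under pics/ and viewed, and the job is handed in when it is done.

Besides the shell and the picture viewer there is one more tool, called after "Request:" by a JSON object that holds its "api" and its "payload", one argument or row to a line. send_rows: Moves the arm, as the interface text tells. Its arguments: {"type":"object","properties":{"increments":{"type":"array"}},"required":["increments"]}

```bash
ls; mkdir -p pics; cat > h.py <<'E'
import numpy as np, cv2, json
from bench import robot
def snap(n,tag):
    s=robot.snapshot(n); im=np.array(s["image"]); cv2.imwrite(f"pics/{tag}.png",im[:,:,::-1])
    np.savez(f"pics/{tag}.npz",image=im,K=s["intrinsics"],T=s["world_from_camera"]); return s
def load(tag): d=np.load(f"pics/{tag}.npz"); return d["image"],d["K"],d["T"]
def ray(tag,u,v):
    _,K,T=load(tag); d=T[:3,:3]@np.linalg.solve(K,[u,v,1]); return T[:3,3],d
def onz(tag,u,v,z):
    o,d=ray(tag,u,v); return o+d*(z-o[2])/d[2]
def tri(*obs):
    A=np.zeros((3,3));b=np.zeros(3)
    for t,u,v in obs:
        o,d=ray(t,u,v); d=d/np.linalg.norm(d); P=np.eye(3)-np.outer(d,d); A+=P;b+=P@o
    x=np.linalg.solve(A,b); return x,[np.linalg.norm((np.eye(3)-np.outer(d/np.linalg.norm(d),d/np.linalg.norm(d)))@(x-o)) for o,d in [ray(*q) for q in obs]]
def proj(tag,p):
    _,K,T=load(tag); c=np.linalg.inv(T)@np.append(p,1); q=K@c[:3]; return q[:2]/q[2]
E
python3 - <<'E'
from h import *
for n in("scene","top"):
    s=snap(n,n+"0"); print(np.round(s["intrinsics"],1).tolist(),np.round(s["world_from_camera"],3).tolist())
print(robot.get_obs())
E
```

```text
pics
[[418.7, 0.0, 256.4], [0.0, 418.7, 192.4], [0.0, 0.0, 1.0]] [[0.407, 0.717, -0.566, 1.171], [0.913, -0.309, 0.265, -0.269], [0.015, -0.624, -0.781, 0.911], [0.0, 0.0, 0.0, 1.0]]
[[473.4, 0.0, 255.5], [0.0, 473.4, 192.4], [0.0, 0.0, 1.0]] [[-0.025, -0.987, 0.158, 0.375], [-1.0, 0.027, 0.01, 0.007], [-0.015, -0.157, -0.987, 1.303], [0.0, 0.0, 0.0, 1.0]]
{'time': 0.1, 'joint_positions': array([ 9.96903837e-01,  8.78752078e-02,  1.37206737e+00, -2.44959950e-06,
        1.68360789e+00, -1.03055082e-01]), 'qvel': array([-0.00068567, -0.00103931, -0.00320326,  0.00187764, -0.00115618,
        0.00091783]), 'joint_torque': array([ 2.41408175e-03, -3.41251409e+01, -3.03302515e+01,  7.19725876e-02,
        3.03570286e-02, -8.00626049e-05]), 'tool_pos': array([0.24921543, 0.48975193, 0.20444258]), 'ee_rot': array([-1.6726079 ,  1.56883851, -2.14344558]), 'wrist_force': array([-0.35823381, -0.06939743,  0.45242547]), 'wrist_torque': array([-0.0276604 , -0.03292957,  0.00654043]), 'width': 0.09421254141524868}
```

View pics/scene0.png

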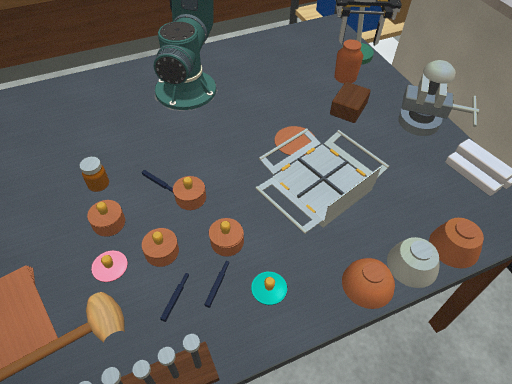

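View pics/top0.png

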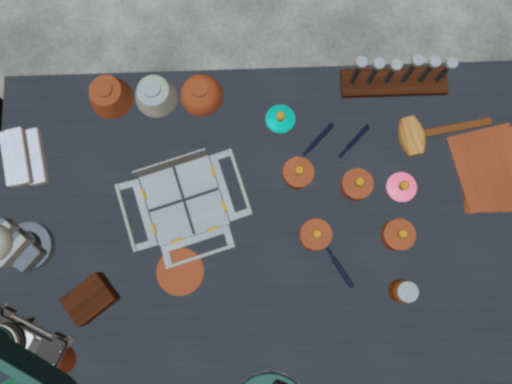

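The views show four lidded pots: top pixels (299,172), (358,184), (316,234), (400,235). The tray is at about (186,203), its front flap is partly over the disc at (180,271), and there are two decoy lids. I'll zoom in to measure.

```bash
python3 - <<'E'
from h import *
a=load("top0")[0][:,:,::-1]; b=load("scene0")[0][:,:,::-1]
cv2.imwrite("pics/z1.png",cv2.resize(a[140:290,100:280],None,fx=4,fy=4,interpolation=2))
cv2.imwrite("pics/z2.png",cv2.resize(b[120:240,245:400],None,fx=5,fy=5,interpolation=2))
cv2.imwrite("pics/z3.png",cv2.resize(a[140:270,270:430],None,fx=4,fy=4,interpolation=2))
cv2.imwrite("pics/z4.png",cv2.resize(b[160:290,75:255],None,fx=4,fy=4,interpolation=2))
E
```

```text
(no output)
```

View pics/z1.png

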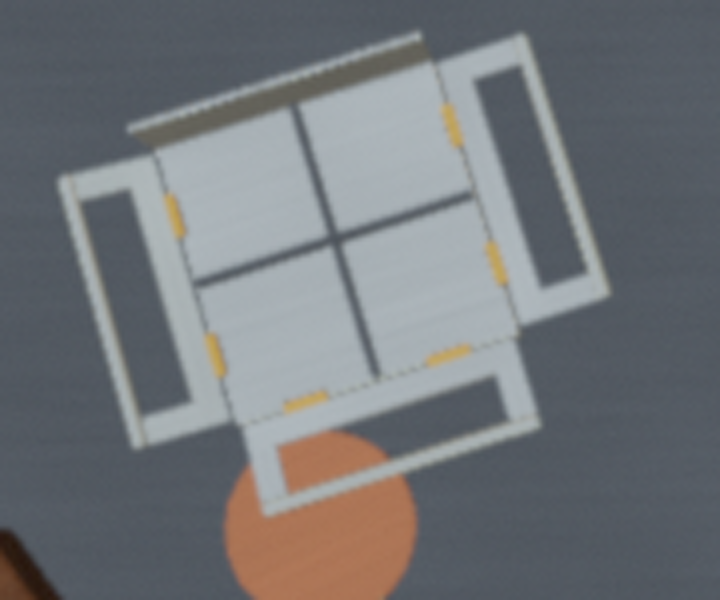

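View pics/z2.png

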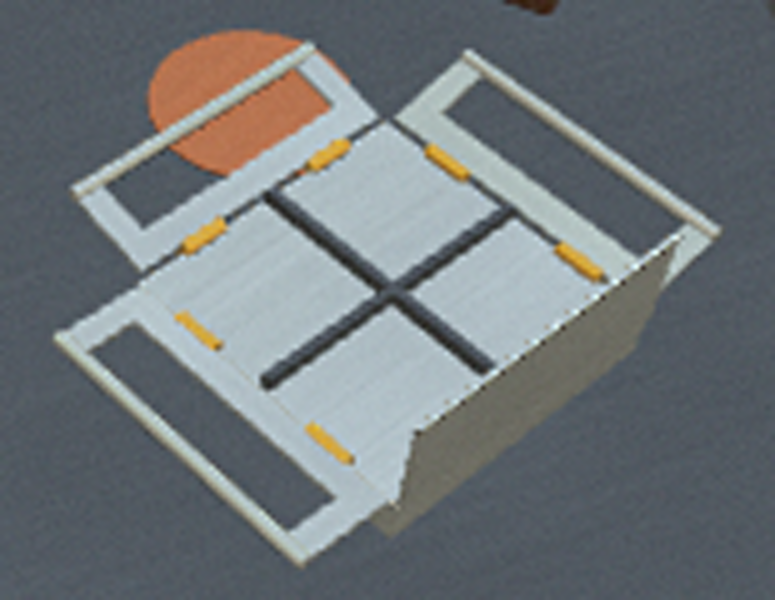

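View pics/z3.png

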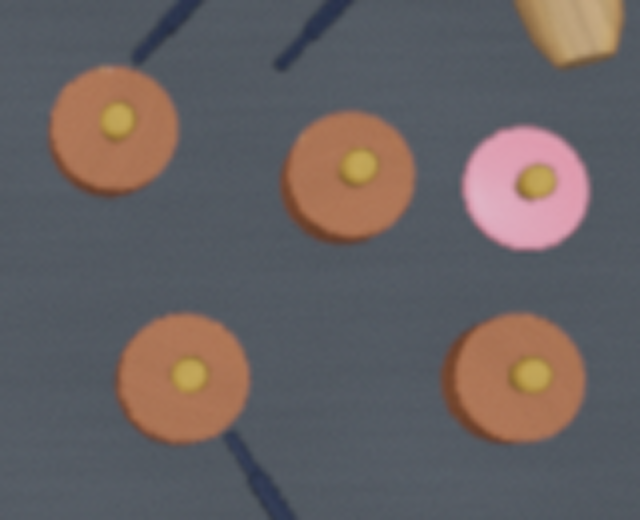

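View pics/z4.png

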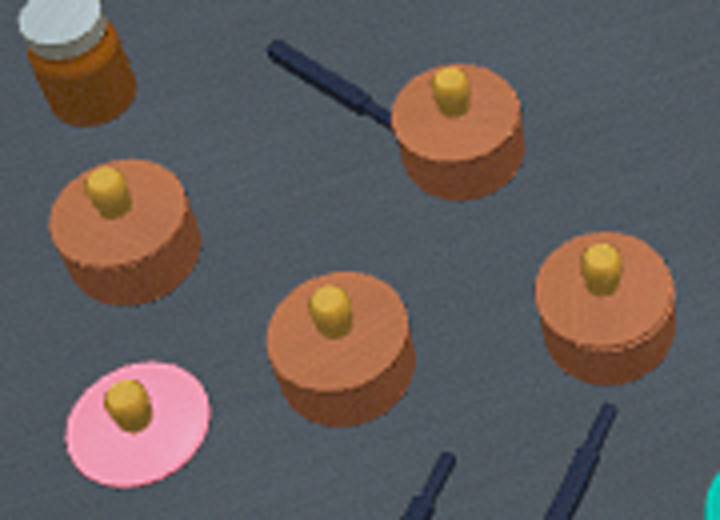

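```bash
cat > meas.py <<'E'
from h import *
from scipy.optimize import least_squares
Z=lambda f,ox,oy:(lambda x,y:((x+.5)/f-.5+ox,(y+.5)/f-.5+oy))
T=Z(4,100,140);S=Z(5,245,120)
obs=[((0,0,.04),T(335,240),S(392,292)),((.095,.162,.032),T(69,181),S(714,233)),((-.095,.162,.032),T(140,443),S(469,57)),
((.095,-.162,.032),T(521,40),S(301,558)),((-.095,-.162,.032),T(605,293),S(61,338)),((-.162,-.095,.032),T(538,424),S(79,191)),((-.162,.095,.032),T(268,509),S(310,48))]
def W(p,P): c,s=np.cos(p[2]),np.sin(p[2]); return np.array([p[0]+c*P[0]-s*P[1],p[1]+s*P[0]+c*P[1],p[3]+P[2]])
def f(p): return np.concatenate([np.r_[proj("top0",W(p,P))-t, proj("scene0",W(p,P))-s] for P,t,s in obs])
r=least_squares(f,[.37,.2,.25,0]); print("tray",np.round(r.x,4)); print(np.round(r.fun.reshape(-1,4),1))
for P,t,s in obs: x,e=tri(("top0",*t),("scene0",*s)); print(P,np.round(x,4),np.round(e,4), np.round(W(r.x,P),4))
A=Z(4,270,140);B=Z(4,75,160)
# knob top centres
for n,a,b in [("A",(118,118),(450,78)),("B",(360,164),(330,298)),("C",(190,373),(601,256)),("D",(533,373),(106,182))]:
    pass
for n,a,b in [("A",(118,118),(601,256)),("B",(360,164),(330,298)),("C",(190,373),(450,78)),("D",(533,373),(106,182))]:
    x,e=tri(("top0",*A(*a)),("scene0",*B(*b))); print(n,np.round(x,4),np.round(e,4), np.round(onz("top0",*A(*a),.083)[:2],4),np.round(onz("scene0",*B(*b),.083)[:2],4))
for n,a,b in [("A",(115,130),(605,300)),("B",(350,175),(341,334)),("C",(184,379),(457,113)),("D",(519,378),(124,213))]:
    print(n)
R=robot.get_obs(); print(R["tool_pos"],R["ee_rot"])
from scipy.spatial.transform import Rotation as Ro
print(Ro.from_euler("xyz",R["ee_rot"]).as_matrix().round(3))
E
python3 meas.py
```

```text
tray [0.5637 0.2165 0.2869 0.01  ]
[[-1.  -1.1  0.5 -3.1]
 [-0.9 -0.6  0.4  2.4]
 [ 0.   0.9 -0.8  1.4]
 [-0.2 -1.4  0.6 -0.4]
 [-0.   0.9 -1.  -1.8]
 [ 0.4 -0.1 -1.9  1.9]
 [-0.8  0.9 -0.4  1.2]]
(0, 0, 0.04) [0.563  0.2169 0.036 ] [0.0006 0.0006] [0.5637 0.2165 0.05  ]
(0.095, 0.162, 0.032) [0.6063 0.3948 0.0508] [0.0014 0.0014] [0.609  0.3988 0.042 ]
(-0.095, 0.162, 0.032) [0.4292 0.3437 0.0503] [0.0008 0.0008] [0.4268 0.345  0.042 ]
(0.095, -0.162, 0.032) [0.6982 0.0881 0.0365] [0.0002 0.0002] [0.7007 0.0881 0.042 ]
(-0.095, -0.162, 0.032) [0.5218 0.035  0.0375] [0.0008 0.0008] [0.5185 0.0343 0.042 ]
(-0.162, -0.095, 0.032) [0.4355 0.0826 0.0486] [0.0025 0.0025] [0.4352 0.0796 0.042 ]
(-0.162, 0.095, 0.032) [0.3842 0.2594 0.0497] [0.0013 0.0013] [0.3815 0.2618 0.042 ]
A [ 0.6284 -0.096   0.0831] [0.0001 0.0001] [ 0.6284 -0.0962] [ 0.6283 -0.0959]
B [ 0.5933 -0.2521  0.0834] [0.0005 0.0005] [ 0.5933 -0.2527] [ 0.5932 -0.2517]
C [ 0.4601 -0.1353  0.0835] [0.0004 0.0004] [ 0.46   -0.1357] [ 0.4598 -0.1348]
D [ 0.4545 -0.3551  0.0807] [0.0006 0.0006] [ 0.4543 -0.355 ] [ 0.4567 -0.3543]
A
B
C
D
[0.24921543 0.48975193 0.20444258] [-1.6726079   1.56883851 -2.14344558]
[[-0.001  0.454  0.891]
 [-0.002  0.891 -0.454]
 [-1.    -0.002 -0.   ]]
```

```bash
sed -i '/^def W/,$d' meas.py; cat >> meas.py <<'E'
def W(p,P,k=None):
    c,s=np.cos(p[2]),np.sin(p[2]); return np.array([p[0]+c*P[0]-s*P[1],p[1]+s*P[0]+c*P[1],P[2]])
def pts(p):
    L=lambda a:(.1+.062*np.cos(a),.032+.062*np.sin(a))
    l,lz=L(p[3]);r,rz=L(p[4]);f,fz=L(p[5])
    return [(0,0,.04),(.095,l,lz),(-.095,l,lz),(.095,-r,rz),(-.095,-r,rz),(-f,-.095,fz),(-f,.095,fz)]
def f(p): return np.concatenate([np.r_[proj("top0",W(p,P))-o[1], proj("scene0",W(p,P))-o[2]] for P,o in zip(pts(p),obs)])
if __name__=="__main__":
    r=least_squares(f,[.56,.21,.28,.3,.1,.3],loss="soft_l1"); print("tray",np.round(r.x,4)); print(np.round(f(r.x).reshape(-1,4),1))
    q=pts(r.x)
    for n,i,j in(("L",1,2),("R",3,4),("F",5,6)): print(n,np.round(W(r.x,(np.array(q[i])+q[j])/2),4))
    for n,P in (("hL",(0,.1,.032)),("hR",(0,-.1,.032)),("hF",(-.1,0,.032)),("c0",(-.05,.05,.03)),("c1",(-.05,-.05,.03)),("c2",(.05,.05,.03)),("c3",(.05,-.05,.03))): print(n,np.round(W(r.x,P),4))
E
python3 meas.py
```

```text
tray [0.5631 0.2165 0.2874 0.2922 0.0616 0.2658]
[[-0.3 -0.3 -0.1 -0.9]
 [-0.9 -1.1  0.4  0.8]
 [ 0.2  0.8 -1.1 -0.3]
 [-0.1 -0.6  0.3  0.7]
 [ 0.   1.4 -1.1 -0.5]
 [ 0.  -0.8 -1.5  0.7]
 [-1.4  0.4  0.2 -0.1]]
L [0.5179 0.3693 0.0499]
R [0.6089 0.0613 0.0358]
F [0.4098 0.1712 0.0483]
hL [0.5347 0.3124 0.032 ]
hR [0.5914 0.1206 0.032 ]
hF [0.4672 0.1882 0.032 ]
c0 [0.5009 0.2503 0.03  ]
c1 [0.5293 0.1544 0.03  ]
c2 [0.5968 0.2786 0.03  ]
c3 [0.6252 0.1827 0.03  ]
```

The tray is at (0.563, 0.2165) with yaw 0.287. Its flaps are partly raised already, at about 0.29, 0.06 and 0.27 rad. I'll start with the left flap.

```bash
cat >> h.py <<'E'
from scipy.spatial.transform import Rotation as Ro
def Rm(): return Ro.from_euler("xyz",robot.get_obs()["ee_rot"]).as_matrix()
def go(x,y,z,yaw,name=""):
    o=robot.get_obs();R=Rm();d=R.T@(np.array([x,y,z])-o["tool_pos"]); cy=np.arctan2(R[1,1],R[0,1])
    dy=(yaw-cy+np.pi/2)%np.pi-np.pi/2
    print(name,"rows:",np.round(d,4),"roll",round(-dy,4),"alt",round(-dy+np.sign(dy)*np.pi,3))
def st():
    o=robot.get_obs();R=Rm();print("t",o["time"],"p",np.round(o["tool_pos"],4),"yaw",round(np.arctan2(R[1,1],R[0,1]),4),"F",np.round(o["wrist_force"],1),"w",round(o["width"],4),"j",np.round(o["joint_positions"],2))
YAW=0.2874
E
python3 -c "
from h import *
go(.5179,.3693,.13,YAW+np.pi/2)
go(.5179,.3693,.031,YAW+np.pi/2)"
```

```text
rows: [0.0744 0.0147 0.2941] roll -0.7582 alt 2.383
 rows: [0.1734 0.0149 0.2941] roll -0.7582 alt 2.383
```

Request:
{"api": "send_rows", "payload": {
  "increments": [
    [-0.36,0.01,0.002,0.035,-0.1],
    [-0.36,0.02,0.004,0.07,-0.2],
    [-0.36,0.03,0.006,0.105,-0.3],
    [-0.36,0.04,0.008,0.14,-0.4],
    [-0.36,0.05,0.01,0.175,-0.5]
  ]
}}

```text
time: 0.52
tool_pos: [0.411, 0.4187, 0.1545]
ee_rot: [-2.56, 1.57, -2.525]
wrist_force: [-0.2, -0.4, 0.5]
width: 0.0644
```

```bash
python3 -c "
from h import *
st()
go(.5179,.3693,.13,YAW+np.pi/2)"
```

```text
t 0.5167 p [0.411  0.4187 0.1545] yaw 1.6054 F [-0.2 -0.4  0.5] w 0.0644 j [ 0.7   0.18  1.36  0.    1.6  -0.91]
 rows: [ 0.0244 -0.0531  0.1052] roll -0.2528 alt 2.889
```

Request:
{"api": "send_rows", "payload": {
  "increments": [
    [-0.36,0.01,-0.02,0.035,-0.1],
    [-0.36,0.02,-0.04,0.07,-0.2],
    [-0.36,0.024,-0.053,0.105,-0.253],
    [-0.36,0.024,-0.053,0.105,-0.253],
    [-0.36,0.024,-0.053,0.105,-0.253]
  ]
}}

```text
time: 0.93
tool_pos: [0.5173, 0.3683, 0.1295]
ee_rot: [-3.016, 1.567, -2.738]
wrist_force: [-0.4, -0.7, 0.6]
width: 0.0318
```

```bash
python3 -c "
from h import *
st();snap('top','top1');snap('scene','scene1')
go(.5179,.3693,.031,YAW+np.pi/2)
a=load('scene1')[0][:,:,::-1]; cv2.imwrite('pics/z5.png',cv2.resize(a[80:240,230:400],None,fx=4,fy=4))"
```

```text
t 0.9333 p [0.5173 0.3683 0.1295] yaw 1.8491 F [-0.4 -0.7  0.6] w 0.0318 j [ 0.53  0.3   1.27  0.    1.57 -1.32]
 rows: [ 0.1002 -0.0014  0.002 ] roll -0.0054 alt 3.136
```

View pics/z5.png

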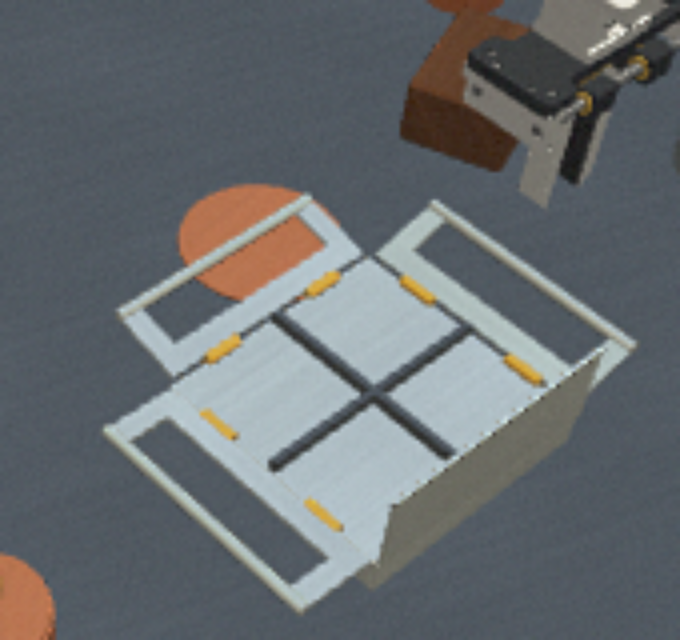

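The gripper hangs above the left flap's rim bar with its jaws square to the bar. Now descending.

Request:
{"api": "send_rows", "payload": {
  "increments": [
    [-0.36,0.03,-0.001,0.002,-0.005],
    [-0.36,0.06,-0.001,0.002,-0.005],
    [-0.36,0.085,-0.001,0.002,-0.005],
    [-0.36,0.1,-0.001,0.002,-0.005],
    [-0.36,0.1,-0.001,0.002,-0.005]
  ]
}}

```text
time: 1.45
tool_pos: [0.5142, 0.3691, 0.0272]
ee_rot: [-2.956, 1.562, -2.666]
wrist_force: [-1.3, -0.4, -0.7]
width: 0.0301
```

Request:
{"api": "send_rows", "payload": {
  "increments": [
    [-1,0,0,0,0],
    [-1,0,0,0,0],
    [-1,0,0,0,0],
    [-1,0,0,0,0]
  ]
}}

```text
time: 1.78
tool_pos: [0.5194, 0.3715, 0.0341]
ee_rot: [0.664, 1.565, 0.952]
wrist_force: [-2.0, 3.2, 2.1]
width: 0.0091
```

```bash
cat >> h.py <<'E'
def flap(which,a0,n=5,over=0.0):
    """shifts along the tool axes for arc from a0 to pi/2 (inward dir in tray frame)"""
    inw={"L":(0,-1),"R":(0,1),"F":(1,0)}[which]; c,s=np.cos(YAW),np.sin(YAW)
    d=np.array([c*inw[0]-s*inw[1],s*inw[0]+c*inw[1],0]); R=Rm()
    for a in np.linspace(a0,np.pi/2+over,n+1)[1:]:
        print(round(a,2),np.round(R.T@(.062*((np.cos(a0)-np.cos(a))*d+np.array([0,0,np.sin(a)-np.sin(a0)]))),4))
E
python3 -c "
from h import *
st();flap('L',.29,10,.04)"
```

```text
t 1.7833 p [0.5194 0.3715 0.0341] yaw 1.8585 F [-2.   3.2  2.1] w 0.0091 j [ 0.53  0.36  1.38  0.    1.39 -1.33]
0.42 [-0.0077 -0.0028  0.    ]
0.55 [-0.0149 -0.0066  0.0001]
0.69 [-0.0216 -0.0114  0.0001]
0.82 [-0.0276 -0.0169  0.0001]
0.95 [-0.0328 -0.0233  0.0001]
1.08 [-0.0371 -0.0302  0.0002]
1.21 [-0.0405 -0.0377  0.0002]
1.35 [-0.0429 -0.0455  0.0002]
1.48 [-0.0442 -0.0536  0.0002]
1.61 [-0.0444 -0.0617  0.0002]
```

The bar is held: the width reads 9.1 mm against a 10 mm bar. Now swinging it up.

Request:
{"api": "send_rows", "payload": {
  "increments": [
    [-1,-0.008,-0.003,0,0],
    [-1,-0.015,-0.007,0,0],
    [-1,-0.022,-0.011,0,0],
    [-1,-0.028,-0.017,0,0],
    [-1,-0.033,-0.023,0,0]
  ]
}}

```text
time: 2.2
tool_pos: [0.5251, 0.3524, 0.0675]
ee_rot: [1.117, 1.56, 1.406]
wrist_force: [-2.6, 10.7, 3.0]
width: 0.0091
```

Request:
{"api": "send_rows", "payload": {
  "increments": [
    [-1,-0.004,-0.007,0,0],
    [-1,-0.008,-0.015,0,0],
    [-1,-0.01,-0.022,0,0],
    [-1,-0.011,-0.031,0,0],
    [-1,-0.012,-0.04,0,0]
  ]
}}

```text
time: 2.62
tool_pos: [0.5367, 0.3139, 0.0819]
ee_rot: [0.962, 1.559, 1.251]
wrist_force: [-11.7, 31.3, 8.6]
width: 0.009
```

Request:
{"api": "send_rows", "payload": {
  "increments": [
    [-1,0,-0.001,0,0],
    [-1,0,-0.002,0,0],
    [-1,0,-0.002,0,0]
  ]
}}

```text
time: 2.87
tool_pos: [0.5367, 0.3142, 0.082]
ee_rot: [1.077, 1.555, 1.367]
wrist_force: [-7.1, 12.3, 9.2]
width: 0.0092
```

```bash
python3 -c "
from h import *
st();snap('top','top2');snap('scene','scene2')
a=load('scene2')[0][:,:,::-1]; cv2.imwrite('pics/z6.png',cv2.resize(a[80:240,230:400],None,fx=4,fy=4))"
```

```text
t 2.8667 p [0.5367 0.3142 0.082 ] yaw 1.8606 F [-7.1 12.3  9.2] w 0.0092 j [ 0.43  0.29  1.38  0.01  1.46 -1.43]
```

View pics/z6.png

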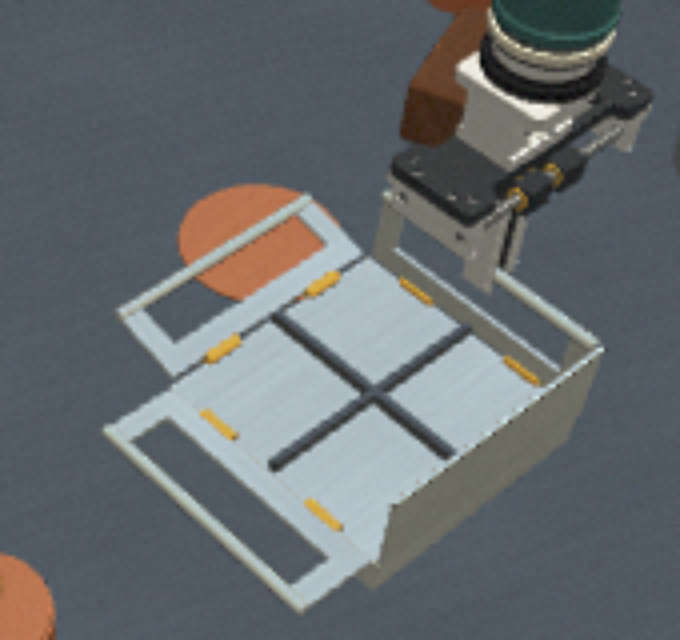

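The left flap is upright against its stop: there was a 31 N stop reaction, and the bar sits about 1 mm from over the hinge. I'll release it and move to the front flap.

Request:
{"api": "send_rows", "payload": {
  "increments": [
    [-0.36,0,0.002,0,0],
    [-0.36,0,0.002,0,0],
    [-0.36,0,0.002,0,0],
    [-0.36,-0.03,0.002,0,0],
    [-0.36,-0.07,0.002,0,0]
  ]
}}

```text
time: 3.38
tool_pos: [0.5337, 0.3066, 0.1414]
ee_rot: [-2.917, 1.559, -2.631]
wrist_force: [1.2, 0.4, 0.3]
width: 0.0294
```

```bash
python3 -c "
from h import *
st();go(.4098,.1712,.14,YAW)"
```

```text
t 3.3833 p [0.5337 0.3066 0.1414] yaw 1.8571 F [1.2 0.4 0.3] w 0.0294 j [ 0.43  0.26  1.3  -0.    1.6  -1.43]
 rows: [ 0.0036 -0.0949 -0.1571] roll 1.5697 alt -1.572
```

Request:
{"api": "send_rows", "payload": {
  "increments": [
    [-0.36,0,-0.007,-0.012,0.12],
    [-0.36,0,-0.014,-0.024,0.24],
    [-0.36,0,-0.021,-0.036,0.36],
    [-0.36,0,-0.028,-0.048,0.48],
    [-0.36,0,-0.035,-0.06,0.6]
  ]
}}

```text
time: 3.8
tool_pos: [0.4886, 0.2569, 0.1461]
ee_rot: [-1.595, 1.569, -1.915]
wrist_force: [-0.9, -0.1, 0.4]
width: 0.0297
```

```bash
python3 -c "
from h import *
st();go(.4098,.1712,.14,YAW)"
```

```text
t 3.8 p [0.4886 0.2569 0.1461] yaw 1.251 F [-0.9 -0.1  0.4] w 0.0297 j [ 0.38  0.11  1.46 -0.    1.57 -0.87]
 rows: [ 0.0063 -0.1061 -0.0478] roll 0.9636 alt -2.178
```

Request:
{"api": "send_rows", "payload": {
  "increments": [
    [-0.36,0,-0.014,-0.006,0.12],
    [-0.36,0,-0.028,-0.012,0.24],
    [-0.36,0.002,-0.042,-0.018,0.36],
    [-0.36,0.003,-0.056,-0.024,0.48],
    [-0.36,0.004,-0.07,-0.03,0.6]
  ]
}}

```text
time: 4.22
tool_pos: [0.4382, 0.1995, 0.142]
ee_rot: [-1.146, 1.569, -2.066]
wrist_force: [0.1, 1.0, 0.6]
width: 0.03
```

```bash
python3 -c "
from h import *
st();go(.4098,.1712,.12,YAW)"
```

```text
t 4.2167 p [0.4382 0.1995 0.142 ] yaw 0.6509 F [0.1 1.  0.6] w 0.03 j [ 0.31 -0.04  1.63 -0.    1.56 -0.34]
 rows: [ 0.0221 -0.0397  0.0053] roll 0.3635 alt -2.778
```

Request:
{"api": "send_rows", "payload": {
  "increments": [
    [-0.36,0.007,-0.013,0.002,0.12],
    [-0.36,0.015,-0.026,0.004,0.24],
    [-0.36,0.022,-0.04,0.005,0.364],
    [-0.36,0.022,-0.04,0.005,0.364],
    [-0.36,0.022,-0.04,0.005,0.364]
  ]
}}

```text
time: 4.63
tool_pos: [0.41, 0.1719, 0.1202]
ee_rot: [-1.1, 1.57, -2.375]
wrist_force: [0.6, -0.5, -0.1]
width: 0.0296
```

```bash
python3 -c "
from h import *
st();go(.4098,.1712,.031,YAW)"
```

```text
t 4.6333 p [0.41   0.1719 0.1202] yaw 0.2957 F [ 0.6 -0.5 -0.1] w 0.0296 j [ 0.27 -0.12  1.74 -0.    1.52 -0.03]
 rows: [ 0.0892 -0.0003  0.0006] roll 0.0083 alt -3.133
```

Request:
{"api": "send_rows", "payload": {
  "increments": [
    [-0.36,0.03,0,0,0.008],
    [-0.36,0.055,0,0,0.008],
    [-0.36,0.075,0,0,0.008],
    [-0.36,0.087,0,0,0.008],
    [-0.36,0.087,0,0,0.008]
  ]
}}

```text
time: 5.05
tool_pos: [0.4088, 0.1723, 0.0308]
ee_rot: [-1.571, 1.565, -2.853]
wrist_force: [-0.7, 0.1, -0.4]
width: 0.0302
```

Request:
{"api": "send_rows", "payload": {
  "increments": [
    [-1,0,0,0,0],
    [-1,0,0,0,0],
    [-1,0,0,0,0],
    [-1,0,0,0,0]
  ]
}}

```text
time: 5.38
tool_pos: [0.4095, 0.1724, 0.0343]
ee_rot: [-1.551, 1.569, -2.835]
wrist_force: [-4.0, -2.2, 2.0]
width: 0.0091
```

```bash
python3 -c "
from h import *
st();flap('F',.266,10,.04)"
```

```text
t 5.3833 p [0.4095 0.1724 0.0343] yaw 0.2867 F [-4.  -2.2  2. ] w 0.0091 j [ 0.27 -0.05  1.86 -0.    1.33 -0.02]
0.4 [-0.0079  0.0027 -0.    ]
0.53 [-0.0153  0.0065 -0.    ]
0.67 [-0.0222  0.0112 -0.    ]
0.8 [-0.0284  0.0167 -0.    ]
0.94 [-0.0338  0.0231 -0.    ]
1.07 [-0.0382  0.0301 -0.    ]
1.21 [-0.0417  0.0377 -0.    ]
1.34 [-0.0442  0.0457 -0.    ]
1.48 [-0.0455  0.0539 -0.    ]
1.61 [-0.0458  0.0622 -0.    ]
```

Request:
{"api": "send_rows", "payload": {
  "increments": [
    [-1,-0.008,0.003,0,0],
    [-1,-0.015,0.0065,0,0],
    [-1,-0.022,0.011,0,0],
    [-1,-0.028,0.017,0,0],
    [-1,-0.034,0.023,0,0]
  ]
}}

```text
time: 5.8
tool_pos: [0.4262, 0.1774, 0.0672]
ee_rot: [-1.568, 1.555, -2.852]
wrist_force: [-16.5, -5.0, 8.0]
width: 0.0091
```

Request:
{"api": "send_rows", "payload": {
  "increments": [
    [-1,-0.004,0.007,0,0],
    [-1,-0.008,0.015,0,0],
    [-1,-0.01,0.023,0,0],
    [-1,-0.012,0.031,0,0],
    [-1,-0.012,0.04,0,0]
  ]
}}

```text
time: 6.22
tool_pos: [0.4677, 0.1895, 0.0831]
ee_rot: [-1.516, 1.563, -2.8]
wrist_force: [-29.2, -8.8, 26.5]
width: 0.0088
```

Request:
{"api": "send_rows", "payload": {
  "increments": [
    [-1,0,0.001,0,0],
    [-1,0,0.001,0,0],
    [-1,0,0.001,0,0]
  ]
}}

```text
time: 6.47
tool_pos: [0.4675, 0.1894, 0.0831]
ee_rot: [-1.517, 1.561, -2.801]
wrist_force: [-19.1, -6.5, 17.9]
width: 0.0091
```

```bash
python3 -c "
from h import *
st();snap('top','top3');snap('scene','scene3')
a=load('scene3')[0][:,:,::-1]; cv2.imwrite('pics/z7.png',cv2.resize(a[80:240,230:400],None,fx=4,fy=4))"
```

```text
t 6.4667 p [0.4675 0.1894 0.0831] yaw 0.2866 F [-19.1  -6.5  17.9] w 0.0091 j [ 0.27  0.05  1.65 -0.    1.45 -0.01]
```

View pics/z7.png

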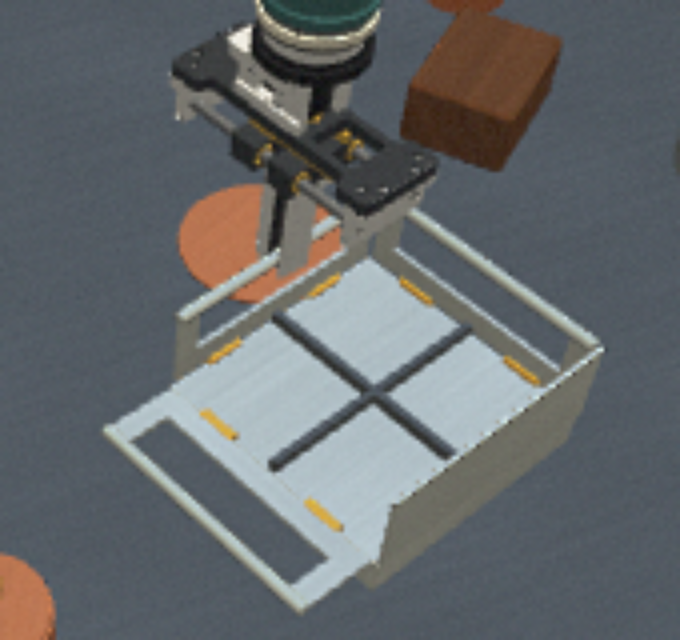

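The front flap is up, and the disc has not moved. Next is the right flap.

Request:
{"api": "send_rows", "payload": {
  "increments": [
    [-0.36,0,-0.002,0,0],
    [-0.36,0,-0.002,0,0],
    [-0.36,0,-0.002,0,0],
    [-0.36,-0.03,-0.002,0,0],
    [-0.36,-0.07,-0.002,0,0]
  ]
}}

```text
time: 6.98
tool_pos: [0.4679, 0.1896, 0.1466]
ee_rot: [-1.605, 1.563, -2.889]
wrist_force: [2.2, -0.1, -0.5]
width: 0.0302
```

```bash
python3 -c "
from h import *
st();go(.6089,.0613,.14,YAW-np.pi/2)"
```

```text
t 6.9833 p [0.4679 0.1896 0.1466] yaw 0.2859 F [ 2.2 -0.1 -0.5] w 0.0302 j [ 0.27  0.01  1.57  0.    1.57 -0.01]
 rows: [0.0058 0.0991 0.1628] roll 1.5693 alt -1.572
```

Request:
{"api": "send_rows", "payload": {
  "increments": [
    [-0.36,0,0.01,0.015,0.12],
    [-0.36,0,0.02,0.03,0.24],
    [-0.36,0,0.03,0.045,0.36],
    [-0.36,0,0.04,0.06,0.48],
    [-0.36,0,0.05,0.075,0.6]
  ]
}}

```text
time: 7.4
tool_pos: [0.5408, 0.1319, 0.1503]
ee_rot: [2.101, 1.568, 0.21]
wrist_force: [0.2, 0.3, 0.1]
width: 0.0301
```

```bash
python3 -c "
from h import *
st();go(.6089,.0613,.14,YAW-np.pi/2)"
```

```text
t 7.4 p [0.5408 0.1319 0.1503] yaw -0.3198 F [0.2 0.3 0.1] w 0.0301 j [0.14 0.12 1.45 0.   1.57 0.46]
 rows: [0.0104 0.0869 0.0456] roll 0.9636 alt -2.178
```

Request:
{"api": "send_rows", "payload": {
  "increments": [
    [-0.36,0.002,0.012,0.006,0.12],
    [-0.36,0.004,0.024,0.012,0.24],
    [-0.36,0.006,0.036,0.018,0.36],
    [-0.36,0.008,0.048,0.024,0.48],
    [-0.36,0.01,0.06,0.03,0.6]
  ]
}}

```text
time: 7.82
tool_pos: [0.5884, 0.0847, 0.1399]
ee_rot: [2.625, 1.568, 0.134]
wrist_force: [-0.1, 0.5, -0.5]
width: 0.0296
```

```bash
python3 -c "
from h import *
st();go(.6089,.0613,.10,YAW-np.pi/2)"
```

```text
t 7.8167 p [0.5884 0.0847 0.1399] yaw -0.92 F [-0.1  0.5 -0.5] w 0.0296 j [0.05 0.2  1.37 0.   1.57 0.97]
 rows: [ 0.0399  0.031  -0.002 ] roll 0.3634 alt -2.778
```

Request:
{"api": "send_rows", "payload": {
  "increments": [
    [-0.36,0.015,0.01,-0.001,0.12],
    [-0.36,0.03,0.02,-0.002,0.24],
    [-0.36,0.04,0.031,-0.002,0.363],
    [-0.36,0.04,0.031,-0.002,0.363],
    [-0.36,0.04,0.031,-0.002,0.363]
  ]
}}

```text
time: 8.23
tool_pos: [0.6075, 0.0617, 0.099]
ee_rot: [-0.974, 1.57, 2.464]
wrist_force: [0.7, 0.4, 0.0]
width: 0.0301
```

```bash
python3 -c "
from h import *
st();go(.6089,.0613,.019,YAW-np.pi/2)"
```

```text
t 8.2333 p [0.6075 0.0617 0.099 ] yaw -1.2748 F [0.7 0.4 0. ] w 0.0301 j [0.01 0.26 1.38 0.   1.5  1.28]
 rows: [ 0.08    0.0008 -0.0012] roll 0.0086 alt -3.133
```

Request:
{"api": "send_rows", "payload": {
  "increments": [
    [-0.36,0.03,0.001,-0.001,0.008],
    [-0.36,0.055,0.001,-0.001,0.008],
    [-0.36,0.07,0.001,-0.001,0.008],
    [-0.36,0.078,0.001,-0.001,0.008],
    [-0.36,0.078,0.001,-0.001,0.008]
  ]
}}

```text
time: 8.65
tool_pos: [0.6075, 0.0618, 0.0203]
ee_rot: [-0.435, 1.569, 2.995]
wrist_force: [-0.5, 0.5, -0.8]
width: 0.0302
```

Request:
{"api": "send_rows", "payload": {
  "increments": [
    [-1,0,0,0,0],
    [-1,0,0,0,0],
    [-1,0,0,0,0],
    [-1,0,0,0,0]
  ]
}}

```text
time: 8.98
tool_pos: [0.6095, 0.0625, 0.0233]
ee_rot: [-2.713, 1.567, 0.715]
wrist_force: [-0.4, 3.2, 1.8]
width: 0.0091
```

```bash
python3 -c "
from h import *
st();flap('R',.062,10,.04)"
```

```text
t 8.9833 p [0.6095 0.0625 0.0233] yaw -1.2845 F [-0.4  3.2  1.8] w 0.0091 j [0.01 0.32 1.46 0.   1.35 1.29]
0.22 [-0.0095 -0.0013 -0.    ]
0.37 [-0.0187 -0.0041 -0.0001]
0.53 [-0.0273 -0.0083 -0.0001]
0.68 [-0.0352 -0.0138 -0.0001]
0.84 [-0.0421 -0.0204 -0.0001]
0.99 [-0.048  -0.028  -0.0001]
1.15 [-0.0526 -0.0364 -0.0002]
1.3 [-0.0558 -0.0455 -0.0002]
1.46 [-0.0577 -0.0549 -0.0002]
1.61 [-0.058  -0.0645 -0.0001]
```

Request:
{"api": "send_rows", "payload": {
  "increments": [
    [-1,-0.0095,-0.001,0,0],
    [-1,-0.019,-0.004,0,0],
    [-1,-0.027,-0.008,0,0],
    [-1,-0.035,-0.014,0,0],
    [-1,-0.042,-0.02,0,0]
  ]
}}

```text
time: 9.4
tool_pos: [0.6049, 0.0775, 0.0652]
ee_rot: [2.01, 1.563, -0.846]
wrist_force: [3.6, -6.8, -1.6]
width: 0.0089
```

Request:
{"api": "send_rows", "payload": {
  "increments": [
    [-1,-0.006,-0.008,0,0],
    [-1,-0.01,-0.016,0,0],
    [-1,-0.014,-0.025,0,0],
    [-1,-0.016,-0.034,0,0],
    [-1,-0.016,-0.044,0,0]
  ]
}}

```text
time: 9.82
tool_pos: [0.5933, 0.1179, 0.0865]
ee_rot: [2.092, 1.558, -0.766]
wrist_force: [-3.3, -7.5, 13.7]
width: 0.0088
```

Request:
{"api": "send_rows", "payload": {
  "increments": [
    [-1,0,-0.001,0,0],
    [-1,0,-0.001,0,0],
    [-1,0,-0.001,0,0]
  ]
}}

```text
time: 10.07
tool_pos: [0.592, 0.122, 0.0862]
ee_rot: [2.453, 1.563, -0.403]
wrist_force: [-3.1, -3.7, 15.1]
width: 0.0091
```

```bash
python3 -c "
from h import *
st()"
```

```text
t 10.0667 p [0.592  0.122  0.0862] yaw -1.2851 F [-3.1 -3.7 15.1] w 0.0091 j [ 0.11  0.25  1.42 -0.    1.46  1.4 ]
```

Request:
{"api": "send_rows", "payload": {
  "increments": [
    [-1,0.002,-0.002,0,0],
    [-1,0.002,-0.004,0,0],
    [-1,0.002,-0.004,0,0],
    [-1,0.002,-0.004,0,0]
  ]
}}

```text
time: 10.4
tool_pos: [0.5921, 0.1221, 0.0862]
ee_rot: [2.095, 1.557, -0.762]
wrist_force: [-4.3, -11.7, 21.4]
width: 0.0089
```

```bash
python3 -c "
from h import *
st()"
```

```text
t 10.4 p [0.5921 0.1221 0.0862] yaw -1.2866 F [ -4.3 -11.7  21.4] w 0.0089 j [ 0.12  0.25  1.42 -0.01  1.46  1.4 ]
```

The right flap has stopped against its stop and does not move under more push. I'll release it and look again.

Request:
{"api": "send_rows", "payload": {
  "increments": [
    [-0.36,0,0.004,0,0],
    [-0.36,0,0.004,0,0],
    [-0.36,0,0.004,0,0],
    [-0.36,-0.03,0.004,0,0],
    [-0.36,-0.07,0.004,0,0]
  ]
}}

```text
time: 10.82
tool_pos: [0.586, 0.1236, 0.142]
ee_rot: [-0.204, 1.557, -3.06]
wrist_force: [0.9, 0.5, -0.1]
width: 0.0297
```

```bash
python3 -c "
from h import *
st();snap('top','top4');snap('scene','scene4')
a=load('scene4')[0][:,:,::-1]; b=load('top4')[0][:,:,::-1];cv2.imwrite('pics/z8.png',np.hstack([cv2.resize(a[100:240,240:400],(400,350)),cv2.resize(b[140:280,100:260],(400,350))]));cv2.imwrite('pics/z9.png',np.hstack([cv2.resize(a[140:300,70:270],(400,320)),cv2.resize(b[130:290,250:450],(400,320))]))
go(.6284,-.096,.12,YAW-np.pi/2)"
```

```text
t 10.8167 p [0.586  0.1236 0.142 ] yaw -1.2846 F [ 0.9  0.5 -0.1] w 0.0297 j [0.11 0.23 1.34 0.   1.59 1.4 ]
 rows: [0.0346 0.2214 0.0291] roll -0.0009 alt 3.141
```

View pics/z8.png

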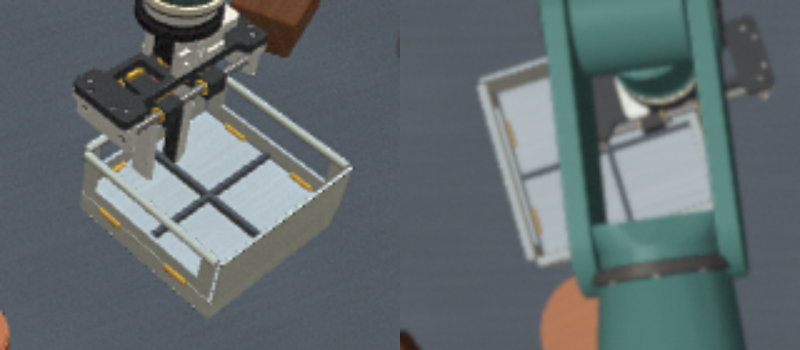

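View pics/z9.png

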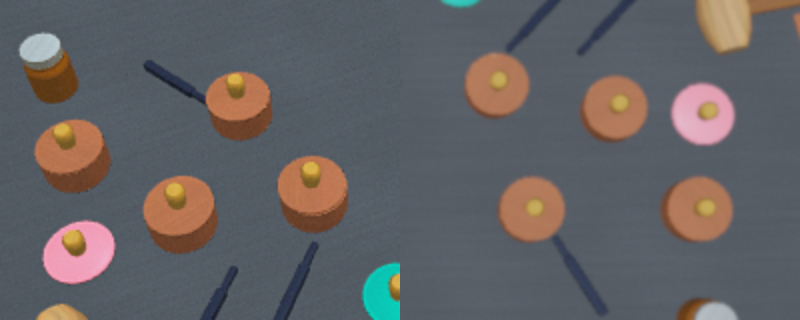

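All three flaps stand upright and the four lidded pots look unmoved. I'll set up automatic knob detection to track them from here.

```bash
cat >> h.py <<'E'
def blobs(tag,amin=15):
    im=load(tag)[0]; hsv=cv2.cvtColor(im,cv2.COLOR_RGB2HSV)
    m=cv2.inRange(hsv,(18,110,90),(32,255,255)); n,l,s,c=cv2.connectedComponentsWithStats(m)
    return [(*c[i],s[i,4]) for i in range(1,n) if s[i,4]>=amin]
def knobs(t,s):
    for a in blobs(t):
        for b in blobs(s):
            x,e=tri((t,a[0],a[1]),(s,b[0],b[1]))
            if e[0]<.003 and -.0<x[2]<.2: print(np.round(x,4),"err",round(e[0],4),"top",np.round(a,1),"sc",np.round(b,1))
E
python3 -c "
from h import *
knobs('top4','scene4'); print(); knobs('top0','scene0')"
```

```text
[ 0.7906 -0.0529  0.0373] err 0.0001 top [280.  115.7  45. ] sc [269.3 282.8  95. ]
[ 0.6293 -0.0968  0.0715] err 0.0001 top [299.  169.7  61. ] sc [224.9 226.8 102. ]
[ 0.5942 -0.2535  0.0714] err 0.0004 top [359.2 181.1  64. ] sc [157.5 237.4 106. ]
[ 0.5862 -0.3798  0.0369] err 0.0003 top [403.6 185.   49. ] sc [106.5 260.8 104. ]
[ 0.4601 -0.1363  0.0707] err 0.0006 top [317.  233.2  64. ] sc [187.4 182.4  90. ]
[ 0.454  -0.3568  0.0704] err 0.0009 top [402.5 233.4  70. ] sc [101.7 207.7 105. ]

[ 0.7907 -0.0529  0.0378] err 0.0001 top [280.  115.7  46. ] sc [269.4 282.8  92. ]
[0.6403 0.1361 0.035 ] err 0.0002 top [212.6 170.8  15. ] sc [310.3 208.3  23. ]
[ 0.6292 -0.0967  0.0714] err 0.0 top [299.  169.7  62. ] sc [224.9 226.7 103. ]
[ 0.5941 -0.2535  0.0715] err 0.0004 top [359.2 181.2  65. ] sc [157.4 237.3 108. ]
[ 0.5862 -0.3797  0.037 ] err 0.0003 top [403.6 185.   49. ] sc [106.6 260.8 102. ]
[0.4879 0.2969 0.0356] err 0.0 top [153.5 228.   16. ] sc [333.8 151.9  26. ]
[ 0.4602 -0.1363  0.0708] err 0.0005 top [317.  233.2  63. ] sc [187.4 182.4  90. ]
[ 0.4542 -0.3566  0.0706] err 0.0009 top [402.5 233.3  71. ] sc [101.8 207.7 105. ]
```

The detector gives repeatable positions to about 0.2 mm, with knob mid-heights near 71 mm. Going to pot A at (0.629, -0.0965).

Request:
{"api": "send_rows", "payload": {
  "increments": [
    [0.06,0.0,0.04,0.006,0],
    [0.06,0.0,0.08,0.012,0],
    [0.06,0.0,0.12,0.018,0],
    [0.06,0.005,0.16,0.024,0],
    [0.06,0.01,0.2,0.028,0]
  ]
}}

```text
time: 11.33
tool_pos: [0.6193, -0.0772, 0.1369]
ee_rot: [-0.953, 1.57, 2.476]
wrist_force: [0.6, 0.0, -0.1]
width: 0.05
```

```bash
python3 -c "
from h import *
st();go(.629,-.0965,.1,YAW-np.pi/2)"
```

```text
t 11.3333 p [ 0.6193 -0.0772  0.1369] yaw -1.2838 F [ 0.6  0.  -0.1] w 0.05 j [-0.22  0.27  1.29  0.    1.58  1.07]
 rows: [ 0.0369  0.0213 -0.0039] roll -0.0004 alt 3.141
```

Request:
{"api": "send_rows", "payload": {
  "increments": [
    [0.06,0.01,0.021,-0.004,0],
    [0.06,0.025,0.021,-0.004,0],
    [0.06,0.037,0.021,-0.004,0],
    [0.06,0.037,0.021,-0.004,0],
    [0.06,0.037,0.021,-0.004,0]
  ]
}}

```text
time: 11.75
tool_pos: [0.6282, -0.0939, 0.0987]
ee_rot: [-0.641, 1.567, 2.788]
wrist_force: [-0.3, 1.0, 0.9]
width: 0.0499
```

```bash
python3 -c "
from h import *
st();go(.629,-.0965,.059,YAW-np.pi/2)"
```

```text
t 11.75 p [ 0.6282 -0.0939  0.0987] yaw -1.2838 F [-0.3  1.   0.9] w 0.0499 j [-0.24  0.32  1.31  0.    1.52  1.05]
 rows: [ 0.0397  0.0028 -0.0001] roll -0.0004 alt 3.141
```

Request:
{"api": "send_rows", "payload": {
  "increments": [
    [0.06,0.015,0.002,0,0],
    [0.06,0.03,0.002,0,0],
    [0.06,0.038,0.002,0,0],
    [0.06,0.038,0.002,0,0],
    [0.06,0.038,0.002,0,0]
  ]
}}

```text
time: 12.17
tool_pos: [0.6299, -0.0963, 0.0628]
ee_rot: [-1.613, 1.571, 1.815]
wrist_force: [-0.5, -0.2, 0.8]
width: 0.0498
```

```bash
python3 -c "
from h import *
st();go(.629,-.0965,.059,YAW-np.pi/2)"
```

```text
t 12.1667 p [ 0.6299 -0.0963  0.0628] yaw -1.2839 F [-0.5 -0.2  0.8] w 0.0498 j [-0.24  0.34  1.35  0.    1.45  1.04]
 rows: [ 0.0038 -0.0001  0.0009] roll -0.0005 alt 3.141
```

Request:
{"api": "send_rows", "payload": {
  "increments": [
    [0.06,0.004,0,0,0],
    [-1,0.004,0,0,0],
    [-1,0.004,0,0,0],
    [-1,0.004,0,0,0],
    [-1,0.004,0,0,0]
  ]
}}

```text
time: 12.58
tool_pos: [0.6301, -0.0972, 0.059]
ee_rot: [2.934, 1.57, 0.078]
wrist_force: [0.1, 2.0, 0.7]
width: 0.0266
```

Request:
{"api": "send_rows", "payload": {
  "increments": [
    [-1,0,0,0,0],
    [-1,-0.02,0,0,0],
    [-1,-0.05,0,0,0],
    [-1,-0.085,0,0,0],
    [-1,-0.12,0,0,0]
  ]
}}

```text
time: 13.0
tool_pos: [0.6291, -0.0971, 0.1785]
ee_rot: [-0.505, 1.568, 2.922]
wrist_force: [1.1, 0.4, -1.3]
width: 0.0238
```

```bash
python3 -c "
from h import *
st();go(.6252,.1827,.18,YAW-np.pi/2); snap('scene','scene5')
a=load('scene5')[0][:,:,::-1]; cv2.imwrite('pics/z10.png',cv2.resize(a[100:300,100:350],None,fx=3,fy=3))"
```

```text
t 13.0 p [ 0.6291 -0.0971  0.1785] yaw -1.2851 F [ 1.1  0.4 -1.3] w 0.0238 j [-0.24  0.29  1.19 -0.    1.67  1.04]
 rows: [-0.0013 -0.2695 -0.0751] roll -0.0017 alt 3.14
```

View pics/z10.png

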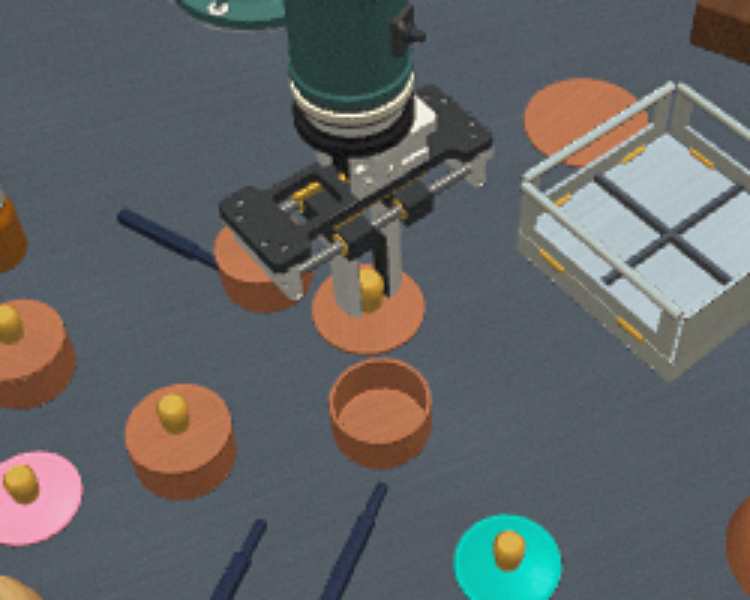

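The lid hangs level in the jaws and the pot stayed in place. Carrying it to cell3.

Request:
{"api": "send_rows", "payload": {
  "increments": [
    [-1,0,-0.035,-0.01,0],
    [-1,0,-0.07,-0.02,0],
    [-1,0,-0.105,-0.03,0],
    [-1,0,-0.14,-0.04,0],
    [-1,0,-0.175,-0.05,0]
  ]
}}

```text
time: 13.47
tool_pos: [0.6282, 0.0862, 0.1779]
ee_rot: [-0.138, 1.571, -2.995]
wrist_force: [-0.2, 0.9, -1.9]
width: 0.0237
```

Request:
{"api": "send_rows", "payload": {
  "increments": [
    [-1,0,-0.035,-0.01,0],
    [-1,0,-0.07,-0.02,0],
    [-1,0,-0.09,-0.025,0],
    [-1,0,-0.095,-0.025,0],
    [-1,0,-0.095,-0.025,0]
  ]
}}

```text
time: 13.88
tool_pos: [0.6251, 0.1845, 0.1777]
ee_rot: [0.132, 1.57, -2.721]
wrist_force: [1.3, -0.7, -1.1]
width: 0.0235
```

```bash
python3 -c "
from h import *
st();go(.6252,.1827,.055,YAW-np.pi/2)"
```

```text
t 13.8833 p [0.6251 0.1845 0.1777] yaw -1.2822 F [ 1.3 -0.7 -1.1] w 0.0235 j [ 0.2   0.32  1.15 -0.    1.67  1.48]
 rows: [0.1227 0.0017 0.0003] roll 0.0012 alt -3.14
```

Request:
{"api": "send_rows", "payload": {
  "increments": [
    [-1,0.03,0.001,0,0],
    [-1,0.06,0.001,0,0],
    [-1,0.09,0.001,0,0],
    [-1,0.112,0.001,0,0],
    [-1,0.12,0.001,0,0]
  ]
}}

```text
time: 14.3
tool_pos: [0.6233, 0.1787, 0.0535]
ee_rot: [0.145, 1.562, -2.713]
wrist_force: [-3.4, -8.0, 13.3]
width: 0.0233
```

Request:
{"api": "send_rows", "payload": {
  "increments": [
    [-1,0.002,0,0,0],
    [-1,0.004,0,0,0],
    [-1,0.004,0,0,0]
  ]
}}

```text
time: 14.55
tool_pos: [0.6273, 0.1817, 0.0561]
ee_rot: [3.127, 1.568, 0.27]
wrist_force: [-0.2, -0.3, -0.8]
width: 0.0231
```

```bash
python3 -c "
from h import *
st()"
```

```text
t 14.55 p [0.6273 0.1817 0.0561] yaw -1.2859 F [-0.2 -0.3 -0.8] w 0.0231 j [0.2  0.38 1.32 0.   1.44 1.48]
```

Request:
{"api": "send_rows", "payload": {
  "increments": [
    [-1,0.001,0,-0.002,0],
    [-1,0.002,0,-0.002,0],
    [-1,0.002,0,-0.002,0],
    [-1,0.002,0,-0.002,0]
  ]
}}

```text
time: 14.88
tool_pos: [0.6285, 0.1829, 0.0533]
ee_rot: [3.059, 1.569, 0.203]
wrist_force: [0.1, 0.6, 0.7]
width: 0.0233
```

Request:
{"api": "send_rows", "payload": {
  "increments": [
    [-0.3,0,0,0,0],
    [-0.1,0,0,0,0],
    [-0.1,0,0,0,0],
    [-0.1,0,0,0,0],
    [-0.1,-0.02,0,0,0]
  ]
}}

```text
time: 15.3
tool_pos: [0.6248, 0.182, 0.0677]
ee_rot: [-0.098, 1.561, -2.953]
wrist_force: [-0.7, 0.1, -1.1]
width: 0.0424
```

```bash
python3 -c "
from h import *
st();go(.4601,-.136,.18,YAW-np.pi/2)"
```

```text
t 15.3 p [0.6248 0.182  0.0677] yaw -1.285 F [-0.7  0.1 -1.1] w 0.0424 j [0.2  0.38 1.3  0.   1.48 1.48]
 rows: [-0.1102  0.2586  0.2488] roll -0.0016 alt 3.14
```

Lifting clear, then looking before the next lid.

Request:
{"api": "send_rows", "payload": {
  "increments": [
    [0.06,-0.04,0,0,0],
    [0.06,-0.08,0,0,0],
    [0.06,-0.11,0.02,0.02,0],
    [0.06,-0.11,0.045,0.045,0],
    [0.06,-0.11,0.07,0.07,0]
  ]
}}

```text
time: 15.72
tool_pos: [0.5818, 0.0955, 0.1863]
ee_rot: [2.906, 1.563, 0.052]
wrist_force: [0.9, -0.3, 0.5]
width: 0.0499
```

Request:
{"api": "send_rows", "payload": {
  "increments": [
    [0.06,0,0.027,0.027,0],
    [0.06,0.01,0.054,0.054,0],
    [0.06,0.02,0.081,0.081,0],
    [0.06,0.03,0.108,0.108,0],
    [0.06,0.04,0.135,0.135,0]
  ]
}}

```text
time: 16.13
tool_pos: [0.488, -0.0731, 0.1424]
ee_rot: [2.573, 1.57, -0.282]
wrist_force: [1.1, -1.2, 0.1]
width: 0.05
```

```bash
python3 -c "
from h import *
st();snap('top','top6');snap('scene','scene6');knobs('top6','scene6')
a=load('scene6')[0][:,:,::-1]; cv2.imwrite('pics/z11.png',cv2.resize(a[80:280,100:400],None,fx=2.6,fy=2.6))
"
```

```text
t 16.1333 p [ 0.488  -0.0731  0.1424] yaw -1.2845 F [ 1.1 -1.2  0.1] w 0.05 j [-0.26 -0.02  1.61 -0.    1.55  1.02]
[ 0.7907 -0.0528  0.0379] err 0.0002 top [280.  115.7  46. ] sc [269.5 282.7  95. ]
[0.628  0.1821 0.0651] err 0.0008 top [194.1 173.4  60. ] sc [324.8 192.3  90. ]
[ 0.5942 -0.2535  0.0716] err 0.0003 top [359.2 181.1  64. ] sc [157.4 237.4 108. ]
[ 0.5862 -0.3798  0.0369] err 0.0003 top [403.6 185.   49. ] sc [106.5 260.8 104. ]
[ 0.4541 -0.3566  0.0709] err 0.0008 top [402.5 233.3  71. ] sc [101.7 207.6 107. ]
[ 0.4389 -0.134   0.0705] err 0.0002 top [316.4 241.4  58. ] sc [185.6 176.6  85. ]
```

View pics/z11.png

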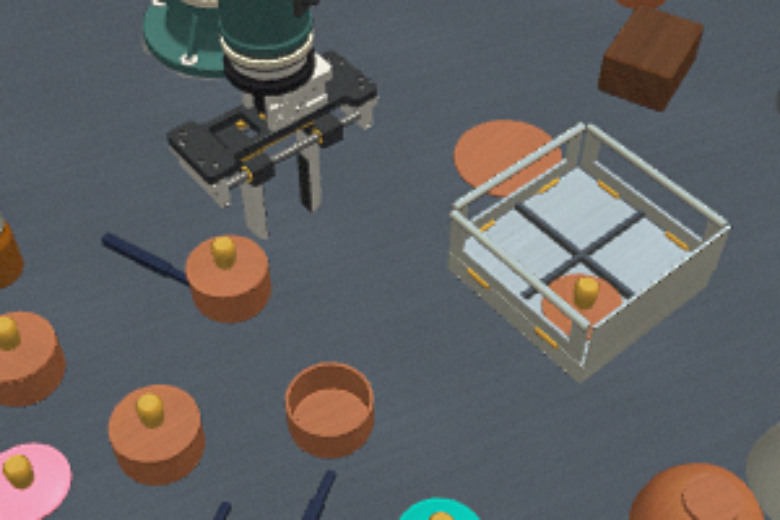

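The first lid sits flat in cell3. Pot C has been knocked about 21 mm toward the robot while I was away from it, so I'll confirm it is at rest.

```bash
python3 -c "
from h import *
snap('top','top7');snap('scene','scene7');knobs('top7','scene7')
b=load('top7')[0][:,:,::-1]; cv2.imwrite('pics/z12.png',cv2.resize(b[140:300,120:430],None,fx=2.5,fy=2.5))
go(.4387,-.134,.1,YAW-np.pi/2)"
```

```text
[ 0.7907 -0.053   0.0376] err 0.0 top [280.  115.7  46. ] sc [269.3 282.8  98. ]
[0.628  0.1821 0.0651] err 0.0008 top [194.1 173.4  60. ] sc [324.8 192.3  90. ]
[ 0.5942 -0.2537  0.0712] err 0.0005 top [359.3 181.2  66. ] sc [157.5 237.5 109. ]
[ 0.5861 -0.3798  0.037 ] err 0.0004 top [403.6 185.1  48. ] sc [106.6 260.8 102. ]
[ 0.4541 -0.3567  0.0711] err 0.0009 top [402.5 233.3  69. ] sc [101.7 207.5 106. ]
[ 0.4389 -0.1344  0.0707] err 0.0007 top [316.7 241.5  63. ] sc [185.6 176.6  85. ]
 rows: [0.0425 0.0452 0.0653] roll -0.0039 alt 3.138
```

View pics/z12.png

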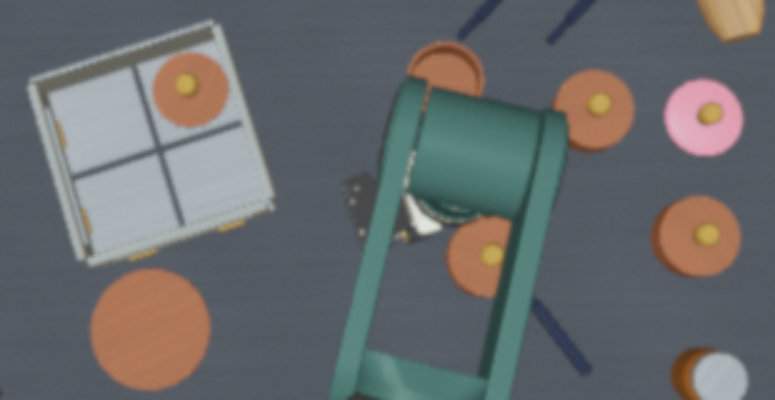

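It is at rest at (0.4388, -0.1342). The top view also shows lid 1 inside cell3.

Request:
{"api": "send_rows", "payload": {
  "increments": [
    [0.06,0.01,0.02,0.03,0],
    [0.06,0.02,0.045,0.065,0],
    [0.06,0.035,0.045,0.065,0],
    [0.06,0.042,0.045,0.065,0],
    [0.06,0.042,0.045,0.065,0]
  ]
}}

```text
time: 16.75
tool_pos: [0.4393, -0.1319, 0.0992]
ee_rot: [-1.101, 1.568, 2.328]
wrist_force: [-0.6, 0.3, 0.1]
width: 0.0495
```

```bash
python3 -c "
from h import *
st();go(.4388,-.1342,.059,YAW-np.pi/2)"
```

```text
t 16.75 p [ 0.4393 -0.1319  0.0992] yaw -1.284 F [-0.6  0.3  0.1] w 0.0495 j [-0.42 -0.07  1.74  0.    1.47  0.87]
 rows: [0.0402 0.0021 0.001 ] roll -0.0006 alt 3.141
```

Request:
{"api": "send_rows", "payload": {
  "increments": [
    [0.06,0.013,0.002,0.001,0],
    [0.06,0.026,0.002,0.001,0],
    [0.06,0.036,0.002,0.001,0],
    [0.06,0.04,0.002,0.001,0],
    [0.06,0.04,0.002,0.001,0]
  ]
}}

```text
time: 17.17
tool_pos: [0.4391, -0.1343, 0.0597]
ee_rot: [-0.907, 1.569, 2.522]
wrist_force: [0.4, -0.7, -0.1]
width: 0.0501
```

```bash
python3 -c "
from h import *
st();go(.4388,-.1342,.059,YAW-np.pi/2)"
```

```text
t 17.1667 p [ 0.4391 -0.1343  0.0597] yaw -1.2831 F [ 0.4 -0.7 -0.1] w 0.0501 j [-0.42 -0.04  1.79  0.    1.39  0.86]
 rows: [ 0.0007 -0.0002  0.0002] roll 0.0003 alt -3.141
```

Request:
{"api": "send_rows", "payload": {
  "increments": [
    [-1,0.001,0,0,0],
    [-1,0.001,0,0,0],
    [-1,0.001,0,0,0],
    [-1,0.001,0,0,0],
    [-1,0.001,0,0,0]
  ]
}}

```text
time: 17.58
tool_pos: [0.4393, -0.1352, 0.0602]
ee_rot: [-2.695, 1.569, 0.732]
wrist_force: [0.4, 2.0, 2.0]
width: 0.0234
```

Request:
{"api": "send_rows", "payload": {
  "increments": [
    [-1,0,0,0,0],
    [-1,-0.02,0,0,0],
    [-1,-0.05,0,0,0],
    [-1,-0.085,0,0,0],
    [-1,-0.12,0,0,0]
  ]
}}

```text
time: 18.0
tool_pos: [0.4381, -0.1356, 0.1797]
ee_rot: [-0.452, 1.568, 2.975]
wrist_force: [0.3, 0.3, -0.8]
width: 0.0234
```

```bash
python3 -c "
from h import *
st();go(.5293,.1544,.18,YAW-np.pi/2); snap('scene','scene8')
a=load('scene8')[0][:,:,::-1]; cv2.imwrite('pics/z13.png',cv2.resize(a[80:280,100:350],None,fx=3,fy=3))"
```

```text
t 18.0 p [ 0.4381 -0.1356  0.1797] yaw -1.2855 F [ 0.3  0.3 -0.8] w 0.0234 j [-0.42 -0.11  1.62 -0.    1.64  0.86]
 rows: [-0.0004 -0.2526 -0.1692] roll -0.0021 alt 3.14
```

View pics/z13.png

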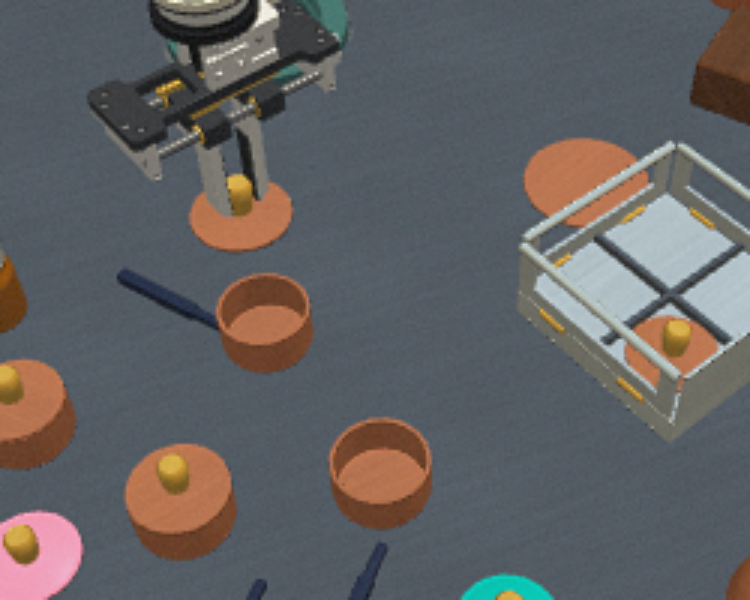

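The second lid is held. Carrying it to cell1.

Request:
{"api": "send_rows", "payload": {
  "increments": [
    [-1,0,-0.03,-0.02,0],
    [-1,0,-0.06,-0.04,0],
    [-1,0,-0.09,-0.06,0],
    [-1,0,-0.12,-0.08,0],
    [-1,0,-0.15,-0.1,0]
  ]
}}

```text
time: 18.47
tool_pos: [0.4928, 0.0378, 0.179]
ee_rot: [1.567, 1.57, -1.289]
wrist_force: [0.9, -0.2, -0.9]
width: 0.0235
```

Request:
{"api": "send_rows", "payload": {
  "increments": [
    [-1,0,-0.03,-0.02,0],
    [-1,0,-0.06,-0.04,0],
    [-1,0,-0.09,-0.06,0],
    [-1,0,-0.103,-0.069,0],
    [-1,0,-0.103,-0.069,0]
  ]
}}

```text
time: 18.88
tool_pos: [0.5301, 0.158, 0.1782]
ee_rot: [-1.0, 1.57, 2.432]
wrist_force: [-0.5, -0.5, -1.9]
width: 0.0236
```

```bash
python3 -c "
from h import *
st();go(.5293,.1544,.06,YAW-np.pi/2)"
```

```text
t 18.8833 p [0.5301 0.158  0.1782] yaw -1.2806 F [-0.5 -0.5 -1.9] w 0.0236 j [0.19 0.1  1.41 0.   1.63 1.47]
 rows: [0.1182 0.0033 0.0018] roll 0.0028 alt -3.139
```

Request:
{"api": "send_rows", "payload": {
  "increments": [
    [-1,0.03,0.001,0.001,0],
    [-1,0.06,0.001,0.001,0],
    [-1,0.09,0.001,0.001,0],
    [-1,0.11,0.001,0.001,0],
    [-1,0.11,0.001,0.001,0]
  ]
}}

```text
time: 19.3
tool_pos: [0.5256, 0.1516, 0.0636]
ee_rot: [-0.007, 1.561, -2.864]
wrist_force: [-0.4, 0.0, -1.7]
width: 0.0233
```

Request:
{"api": "send_rows", "payload": {
  "increments": [
    [-1,0,0,0,0],
    [-1,0,0,0,0]
  ]
}}

```text
time: 19.47
tool_pos: [0.53, 0.153, 0.071]
ee_rot: [2.869, 1.569, 0.013]
wrist_force: [-1.5, 0.1, -1.4]
width: 0.0232
```

```bash
python3 -c "
from h import *
st();go(.5293,.1544,.055,YAW-np.pi/2)"
```

```text
t 19.4667 p [0.53  0.153 0.071] yaw -1.2858 F [-1.5  0.1 -1.4] w 0.0232 j [ 0.18  0.15  1.57 -0.    1.42  1.46]
 rows: [ 0.016  -0.0015  0.0003] roll -0.0024 alt 3.139
```

Request:
{"api": "send_rows", "payload": {
  "increments": [
    [-1,0.004,0,0,0],
    [-1,0.007,0,0,0],
    [-1,0.01,0,0,0],
    [-1,0.012,0,0,0],
    [-1,0.013,0,0,0]
  ]
}}

```text
time: 19.88
tool_pos: [0.529, 0.1536, 0.0563]
ee_rot: [-0.181, 1.571, -3.037]
wrist_force: [-0.1, -0.3, -0.9]
width: 0.0236
```

Request:
{"api": "send_rows", "payload": {
  "increments": [
    [-1,0.001,0,0,0],
    [-1,0.001,0,0,0]
  ]
}}

```text
time: 20.05
tool_pos: [0.529, 0.1536, 0.0553]
ee_rot: [-0.229, 1.571, -3.085]
wrist_force: [0.5, -0.1, -0.4]
width: 0.0234
```

```bash
python3 -c "
from h import *
st()"
```

```text
t 20.05 p [0.529  0.1536 0.0553] yaw -1.2849 F [ 0.5 -0.1 -0.4] w 0.0234 j [0.18 0.17 1.59 0.   1.39 1.46]
```

Request:
{"api": "send_rows", "payload": {
  "increments": [
    [-0.3,0.0005,0,0,0],
    [-0.1,0.0005,0,0,0],
    [-0.1,0.0005,0,0,0],
    [-0.1,0.0005,0,0,0],
    [-0.1,-0.02,0,0,0]
  ]
}}

```text
time: 20.47
tool_pos: [0.5261, 0.153, 0.0715]
ee_rot: [-0.109, 1.562, -2.965]
wrist_force: [-0.9, -0.2, -0.8]
width: 0.0423
```

Request:
{"api": "send_rows", "payload": {
  "increments": [
    [0.06,-0.03,0,0,0],
    [0.06,-0.06,0,0,0],
    [0.06,-0.09,0,0,0],
    [0.06,-0.11,0.02,0.002,0],
    [0.06,-0.11,0.055,0.004,0]
  ]
}}

```text
time: 20.88
tool_pos: [0.5433, 0.1021, 0.1924]
ee_rot: [3.072, 1.559, 0.222]
wrist_force: [0.7, 0.2, 0.4]
width: 0.0502
```

```bash
python3 -c "
from h import *
st();go(.5942,-.2535,.11,YAW-np.pi/2)"
```

```text
t 20.8833 p [0.5433 0.1021 0.1924] yaw -1.2798 F [0.7 0.2 0.4] w 0.0502 j [0.08 0.09 1.4  0.   1.65 1.36]
 rows: [0.0821 0.3552 0.0543] roll 0.0036 alt -3.138
```

Request:
{"api": "send_rows", "payload": {
  "increments": [
    [0.06,0,0.04,0.006,0],
    [0.06,0,0.08,0.012,0],
    [0.06,0.01,0.12,0.018,0],
    [0.06,0.02,0.16,0.024,0],
    [0.06,0.03,0.2,0.03,0]
  ]
}}

```text
time: 21.3
tool_pos: [0.5687, -0.1026, 0.1559]
ee_rot: [2.692, 1.569, -0.164]
wrist_force: [0.7, -0.5, 0.5]
width: 0.0498
```

Request:
{"api": "send_rows", "payload": {
  "increments": [
    [0.06,0,0.04,0.006,0],
    [0.06,0.01,0.08,0.012,0],
    [0.06,0.02,0.115,0.018,0],
    [0.06,0.025,0.14,0.02,0],
    [0.06,0.025,0.14,0.02,0]
  ]
}}

```text
time: 21.72
tool_pos: [0.5877, -0.2456, 0.128]
ee_rot: [-0.027, 1.568, -2.889]
wrist_force: [-0.9, 1.2, -0.3]
width: 0.0499
```

```bash
python3 -c "
from h import *
snap('top','top9');snap('scene','scene9');knobs('top9','scene9')
st();go(.5942,-.2535,.1,YAW-np.pi/2)
a=load('scene9')[0][:,:,::-1]; cv2.imwrite('pics/z14.png',cv2.resize(a[80:280,100:400],None,fx=2.6,fy=2.6))"
```

```text
[ 0.7906 -0.053   0.0379] err 0.0 top [280.  115.7  46. ] sc [269.3 282.7  94. ]
[0.628  0.1821 0.0651] err 0.0008 top [194.1 173.4  60. ] sc [324.8 192.3  90. ]
[ 0.5877 -0.377   0.0379] err 0.0024 top [401.6 184.3  18. ] sc [106.5 260.8 103. ]
[0.5292 0.1534 0.0648] err 0.0004 top [205.3 209.9  62. ] sc [297.5 169.5  82. ]
[ 0.4531 -0.3585  0.0701] err 0.0026 top [403.8 233.8  47. ] sc [101.7 207.7 105. ]
t 21.8167 p [ 0.5884 -0.2411  0.1298] yaw -1.2868 F [-0.4  0.1  0.4] w 0.0498 j [-0.48  0.3   1.27  0.    1.57  0.81]
 rows: [ 0.0298  0.0135 -0.0021] roll -0.0034 alt 3.138
```

View pics/z14.png

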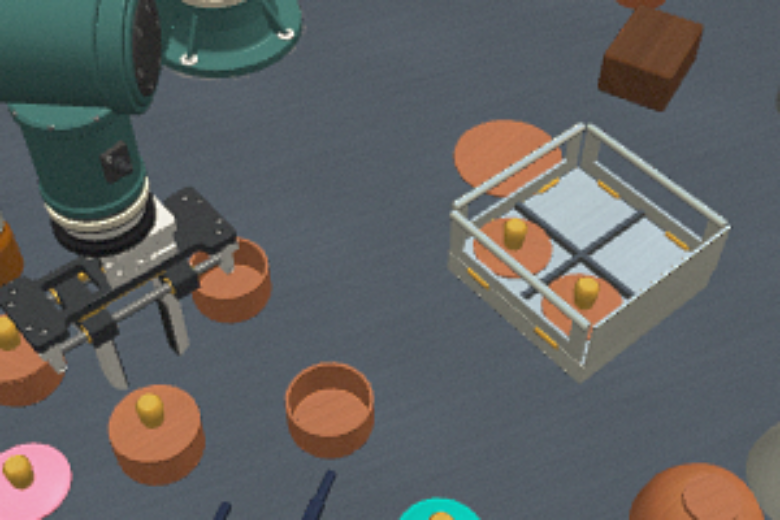

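Lids 1 and 2 lie in cells 3 and 1. Pot B is unchanged: its knob is at scene (157,237), as before.

Request:
{"api": "send_rows", "payload": {
  "increments": [
    [0.06,0.005,0.01,-0.002,0],
    [0.06,0.015,0.013,-0.002,0],
    [0.06,0.025,0.013,-0.002,0],
    [0.06,0.03,0.013,-0.002,0],
    [0.06,0.03,0.013,-0.002,0]
  ]
}}

```text
time: 22.23
tool_pos: [0.593, -0.251, 0.0977]
ee_rot: [-0.817, 1.566, 2.612]
wrist_force: [-0.6, 0.4, 0.2]
width: 0.0497
```

```bash
python3 -c "
from h import *
st();go(.5942,-.2535,.06,YAW-np.pi/2)"
```

```text
t 22.2333 p [ 0.593  -0.251   0.0977] yaw -1.2839 F [-0.6  0.4  0.2] w 0.0497 j [-0.49  0.34  1.29  0.    1.52  0.8 ]
 rows: [ 0.0377  0.0029 -0.0005] roll -0.0005 alt 3.141
```

Request:
{"api": "send_rows", "payload": {
  "increments": [
    [0.06,0.013,0.002,0,0],
    [0.06,0.026,0.002,0,0],
    [0.06,0.034,0.002,0,0],
    [0.06,0.037,0.002,0,0],
    [0.06,0.037,0.002,0,0]
  ]
}}

```text
time: 22.65
tool_pos: [0.5938, -0.2539, 0.0614]
ee_rot: [-0.807, 1.567, 2.62]
wrist_force: [-1.0, -0.3, -0.5]
width: 0.0499
```

```bash
python3 -c "
from h import *
st();go(.5942,-.2535,.059,YAW-np.pi/2)"
```

```text
t 22.65 p [ 0.5938 -0.2539  0.0614] yaw -1.285 F [-1.  -0.3 -0.5] w 0.0499 j [-0.49  0.37  1.33  0.    1.45  0.79]
 rows: [ 0.0024 -0.0002 -0.0005] roll -0.0016 alt 3.14
```

Request:
{"api": "send_rows", "payload": {
  "increments": [
    [-1,0.002,0,0,0],
    [-1,0.002,0,0,0],
    [-1,0.002,0,0,0],
    [-1,0.002,0,0,0],
    [-1,0.002,0,0,0]
  ]
}}

```text
time: 23.07
tool_pos: [0.5951, -0.2543, 0.0622]
ee_rot: [3.087, 1.57, 0.231]
wrist_force: [-0.6, 0.4, 0.5]
width: 0.0235
```

Request:
{"api": "send_rows", "payload": {
  "increments": [
    [-1,0,0,0,0],
    [-1,-0.02,0,0,0],
    [-1,-0.05,0,0,0],
    [-1,-0.085,0,0,0],
    [-1,-0.12,0,0,0]
  ]
}}

```text
time: 23.48
tool_pos: [0.5941, -0.2542, 0.1813]
ee_rot: [-0.699, 1.568, 2.728]
wrist_force: [0.4, -0.2, -1.3]
width: 0.0232
```

```bash
python3 -c "
from h import *
st();go(.5968,.2786,.18,YAW-np.pi/2); snap('scene','scene10')
a=load('scene10')[0][:,:,::-1]; cv2.imwrite('pics/z15.png',cv2.resize(a[100:300,70:320],None,fx=3,fy=3))"
```

```text
t 23.4833 p [ 0.5941 -0.2542  0.1813] yaw -1.2851 F [ 0.4 -0.2 -1.3] w 0.0232 j [-0.49  0.31  1.16 -0.    1.68  0.79]
 rows: [ 0.0019 -0.5104 -0.1528] roll -0.0017 alt 3.14
```

View pics/z15.png

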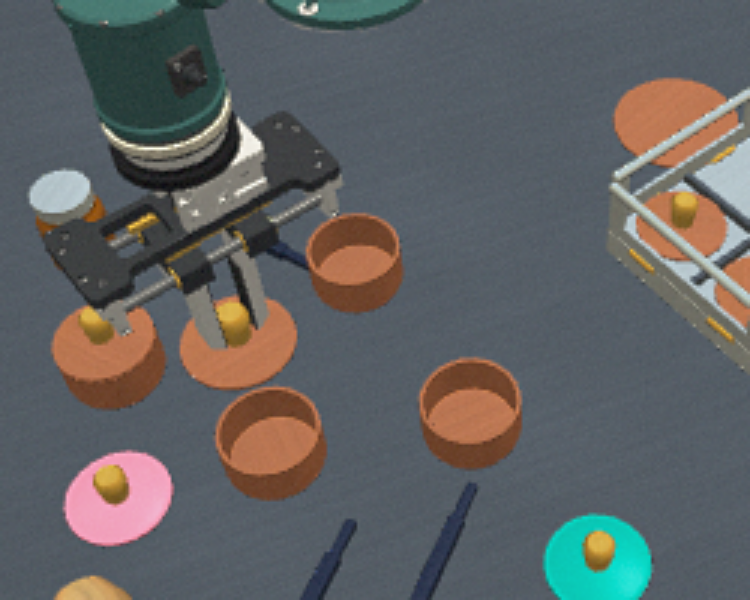

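The third lid is held. Carrying it to cell2.

Request:
{"api": "send_rows", "payload": {
  "increments": [
    [-1,0,-0.036,-0.011,0],
    [-1,0,-0.072,-0.022,0],
    [-1,0,-0.108,-0.033,0],
    [-1,0,-0.144,-0.044,0],
    [-1,0,-0.18,-0.055,0]
  ]
}}

```text
time: 23.95
tool_pos: [0.5965, -0.0648, 0.1808]
ee_rot: [-0.207, 1.571, -3.063]
wrist_force: [-0.0, 0.4, -1.0]
width: 0.0234
```

Request:
{"api": "send_rows", "payload": {
  "increments": [
    [-1,0,-0.036,-0.011,0],
    [-1,0,-0.072,-0.022,0],
    [-1,0,-0.108,-0.033,0],
    [-1,0,-0.144,-0.044,0],
    [-1,0,-0.18,-0.055,0]
  ]
}}

```text
time: 24.37
tool_pos: [0.5985, 0.1237, 0.1809]
ee_rot: [1.289, 1.571, -1.567]
wrist_force: [0.3, 0.3, -1.5]
width: 0.0234
```

```bash
python3 -c "
from h import *
st();go(.5968,.2786,.18,YAW-np.pi/2)"
```

```text
t 24.3667 p [0.5985 0.1237 0.1809] yaw -1.2851 F [ 0.3  0.3 -1.5] w 0.0234 j [ 0.11  0.23  1.26 -0.    1.66  1.4 ]
 rows: [ 0.0009 -0.1491 -0.042 ] roll -0.0017 alt 3.14
```

Request:
{"api": "send_rows", "payload": {
  "increments": [
    [-1,0,-0.036,-0.01,0],
    [-1,0,-0.072,-0.02,0],
    [-1,0,-0.108,-0.03,0],
    [-1,0,-0.135,-0.04,0],
    [-1,0,-0.148,-0.042,0]
  ]
}}

```text
time: 24.78
tool_pos: [0.5968, 0.2798, 0.1802]
ee_rot: [-1.303, 1.569, 2.128]
wrist_force: [-0.6, -0.3, -1.3]
width: 0.0235
```

Request:
{"api": "send_rows", "payload": {
  "increments": [
    [-1,0.02,0,0,0],
    [-1,0.05,0,0,0],
    [-1,0.08,0,0,0],
    [-1,0.105,0,0,0],
    [-1,0.105,0,0,0]
  ]
}}

```text
time: 25.2
tool_pos: [0.593, 0.2734, 0.0684]
ee_rot: [0.11, 1.557, -2.747]
wrist_force: [-1.5, -0.4, -2.2]
width: 0.0236
```

Request:
{"api": "send_rows", "payload": {
  "increments": [
    [-1,0,0,0,0],
    [-1,0,0,0,0]
  ]
}}

```text
time: 25.37
tool_pos: [0.5985, 0.2756, 0.0782]
ee_rot: [3.102, 1.568, 0.245]
wrist_force: [-0.2, -0.4, -0.8]
width: 0.0236
```

```bash
python3 -c "
from h import *
st();go(.5968,.2786,.057,YAW-np.pi/2)"
```

```text
t 25.3667 p [0.5985 0.2756 0.0782] yaw -1.2856 F [-0.2 -0.4 -0.8] w 0.0236 j [ 0.35  0.38  1.27 -0.    1.49  1.63]
 rows: [ 0.0212 -0.0034  0.0009] roll -0.0022 alt 3.139
```

Request:
{"api": "send_rows", "payload": {
  "increments": [
    [-1,0.005,-0.002,0,0],
    [-1,0.01,-0.002,0,0],
    [-1,0.014,-0.002,0,0],
    [-1,0.017,-0.002,0,0],
    [-1,0.019,-0.002,0,0]
  ]
}}

```text
time: 25.78
tool_pos: [0.5967, 0.2777, 0.0571]
ee_rot: [0.166, 1.57, -2.69]
wrist_force: [0.0, -0.7, 1.2]
width: 0.0235
```

Request:
{"api": "send_rows", "payload": {
  "increments": [
    [-1,0.001,0,0,0],
    [-1,0.001,0,0,0]
  ]
}}

```text
time: 25.95
tool_pos: [0.5968, 0.2777, 0.0572]
ee_rot: [0.279, 1.571, -2.576]
wrist_force: [-1.7, -1.4, 2.4]
width: 0.0234
```

```bash
python3 -c "
from h import *
st();go(.5968,.2786,.057,YAW-np.pi/2)"
```

```text
t 25.95 p [0.5968 0.2777 0.0572] yaw -1.285 F [-1.7 -1.4  2.4] w 0.0234 j [ 0.35  0.39  1.3  -0.    1.45  1.63]
 rows: [ 0.0002 -0.0009 -0.0003] roll -0.0016 alt 3.14
```

The lid is on the cell floor, with a 2–3 N upward reaction. I'll release it and go to pot D.

Request:
{"api": "send_rows", "payload": {
  "increments": [
    [-0.3,0,0,0,0],
    [-0.1,0,0,0,0],
    [-0.1,0,0,0,0],
    [-0.1,0,0,0,0],
    [-0.1,-0.02,0,0,0]
  ]
}}

```text
time: 26.37
tool_pos: [0.5941, 0.2767, 0.0715]
ee_rot: [0.06, 1.562, -2.796]
wrist_force: [-0.3, -1.0, -1.8]
width: 0.0419
```

Request:
{"api": "send_rows", "payload": {
  "increments": [
    [0.06,-0.03,0,0,0],
    [0.06,-0.06,0,0,0],
    [0.06,-0.09,0,0,0],
    [0.06,-0.11,0.02,0.01,0],
    [0.06,-0.11,0.05,0.025,0]
  ]
}}

```text
time: 26.78
tool_pos: [0.5896, 0.2253, 0.193]
ee_rot: [-3.067, 1.559, 0.365]
wrist_force: [-1.1, -0.0, 0.4]
width: 0.0497
```

```bash
python3 -c "
from h import *
st();go(.4541,-.3567,.12,YAW-np.pi/2)"
```

```text
t 26.7833 p [0.5896 0.2253 0.193 ] yaw -1.2809 F [-1.1 -0.   0.4] w 0.0497 j [0.27 0.26 1.19 0.   1.67 1.56]
 rows: [0.0689 0.5191 0.2971] roll 0.0025 alt -3.139
```

Request:
{"api": "send_rows", "payload": {
  "increments": [
    [0.06,0,0.034,0.0195,0],
    [0.06,0,0.068,0.039,0],
    [0.06,0,0.102,0.0585,0],
    [0.06,0,0.136,0.078,0],
    [0.06,0,0.17,0.0975,0]
  ]
}}

```text
time: 27.2
tool_pos: [0.5408, 0.0306, 0.1866]
ee_rot: [2.803, 1.57, -0.053]
wrist_force: [-0.3, -0.2, 1.2]
width: 0.05
```

Request:
{"api": "send_rows", "payload": {
  "increments": [
    [0.06,0,0.034,0.0195,0],
    [0.06,0,0.068,0.039,0],
    [0.06,0,0.102,0.0585,0],
    [0.06,0,0.136,0.078,0],
    [0.06,0,0.17,0.0975,0]
  ]
}}

```text
time: 27.62
tool_pos: [0.4951, -0.1602, 0.1868]
ee_rot: [2.558, 1.57, -0.298]
wrist_force: [0.2, -0.6, 0.2]
width: 0.0496
```

```bash
python3 -c "
from h import *
snap('top','top11');snap('scene','scene11');knobs('top11','scene11')
st();go(.4541,-.3567,.11,YAW-np.pi/2)
a=load('scene11')[0][:,:,::-1]; cv2.imwrite('pics/z16.png',cv2.resize(a[80:300,70:400],None,fx=2.4,fy=2.4))"
```

```text
[ 0.7906 -0.0529  0.038 ] err 0.0001 top [280.  115.7  46. ] sc [269.3 282.7  96. ]
[0.6281 0.1822 0.0649] err 0.0007 top [194.1 173.4  60. ] sc [324.8 192.3  89. ]
[0.5956 0.2775 0.065 ] err 0.0008 top [158.3 186.3  62. ] sc [349.5 172.8  82. ]
[0.5294 0.1533 0.065 ] err 0.0004 top [205.3 209.9  61. ] sc [297.5 169.5  82. ]
[ 0.454  -0.3567  0.0705] err 0.001 top [402.5 233.4  70. ] sc [101.7 207.6 105. ]
t 27.7167 p [ 0.4944 -0.1636  0.1865] yaw -1.2928 F [0.1 0.8 0. ] w 0.0499 j [-0.43  0.03  1.47 -0.    1.64  0.87]
 rows: [0.0769 0.1745 0.0917] roll -0.0094 alt 3.132
```

View pics/z16.png

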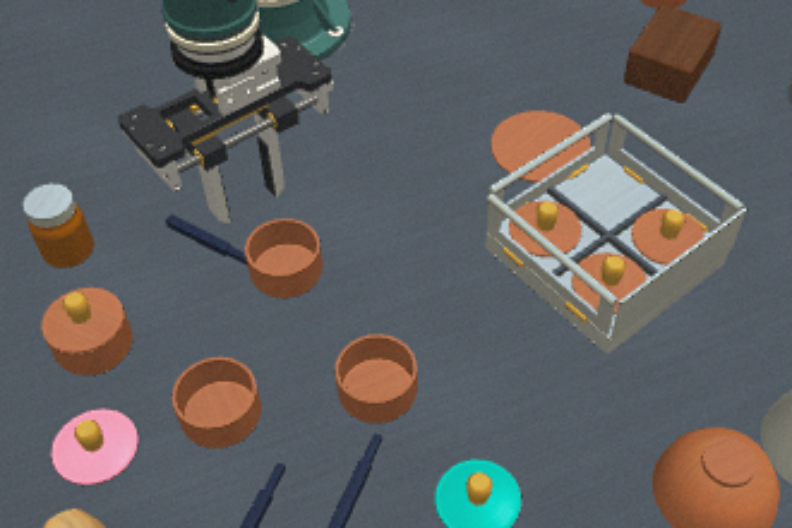

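Three lids lie flat in cells 3, 1 and 2. Pot D is still at (0.454, -0.3567).

Request:
{"api": "send_rows", "payload": {
  "increments": [
    [0.06,0.01,0.035,0.018,0],
    [0.06,0.02,0.07,0.036,0],
    [0.06,0.035,0.105,0.054,0],
    [0.06,0.05,0.14,0.073,0],
    [0.06,0.06,0.17,0.089,0]
  ]
}}

```text
time: 28.13
tool_pos: [0.458, -0.3475, 0.1252]
ee_rot: [-1.554, 1.57, 1.874]
wrist_force: [-0.2, 0.4, 0.2]
width: 0.0496
```

Request:
{"api": "send_rows", "payload": {
  "increments": [
    [0.06,0.01,0.004,0.002,0],
    [0.06,0.015,0.004,0.002,0],
    [0.06,0.015,0.004,0.002,0]
  ]
}}

```text
time: 28.38
tool_pos: [0.4573, -0.3493, 0.1097]
ee_rot: [-1.354, 1.567, 2.073]
wrist_force: [0.5, 0.8, 0.6]
width: 0.0498
```

```bash
python3 -c "
from h import *
st();go(.454,-.3567,.061,YAW-np.pi/2)"
```

```text
t 28.3833 p [ 0.4573 -0.3493  0.1097] yaw -1.2848 F [0.5 0.8 0.6] w 0.0498 j [-0.75  0.18  1.45  0.    1.51  0.53]
 rows: [0.0486 0.0063 0.0052] roll -0.0014 alt 3.14
```

Request:
{"api": "send_rows", "payload": {
  "increments": [
    [0.06,0.003,0.006,0.005,0],
    [0.06,0.008,0.006,0.005,0],
    [0.06,0.02,0.006,0.005,0],
    [0.06,0.03,0.006,0.005,0],
    [0.06,0.035,0.006,0.005,0]
  ]
}}

```text
time: 28.8
tool_pos: [0.4539, -0.3567, 0.0743]
ee_rot: [-1.134, 1.568, 2.295]
wrist_force: [0.3, 0.3, -0.3]
width: 0.0498
```

```bash
python3 -c "
from h import *
st();go(.454,-.3567,.061,YAW-np.pi/2)"
```

```text
t 28.8 p [ 0.4539 -0.3567  0.0743] yaw -1.284 F [ 0.3  0.3 -0.3] w 0.0498 j [-0.76  0.21  1.49  0.    1.44  0.52]
 rows: [ 0.0133  0.     -0.0001] roll -0.0006 alt 3.141
```

Request:
{"api": "send_rows", "payload": {
  "increments": [
    [0.06,0.007,0,0,0],
    [0.06,0.012,0,0,0],
    [0.06,0.013,0,0,0],
    [0.06,0.013,0,0,0]
  ]
}}

```text
time: 29.13
tool_pos: [0.4542, -0.358, 0.0628]
ee_rot: [-1.159, 1.57, 2.268]
wrist_force: [0.7, -0.2, -0.0]
width: 0.0495
```

Request:
{"api": "send_rows", "payload": {
  "increments": [
    [-1,0,0,0,0],
    [-1,0,0,0,0],
    [-1,0,0,0,0],
    [-1,0,0,0,0],
    [-1,0,0,0,0]
  ]
}}

```text
time: 29.55
tool_pos: [0.4545, -0.358, 0.0639]
ee_rot: [-2.439, 1.57, 0.989]
wrist_force: [-0.9, 1.5, 1.9]
width: 0.0234
```

Request:
{"api": "send_rows", "payload": {
  "increments": [
    [-1,0,0,0,0],
    [-1,-0.02,0,0,0],
    [-1,-0.05,0,0,0],
    [-1,-0.085,0,0,0],
    [-1,-0.12,0,0,0]
  ]
}}

```text
time: 29.97
tool_pos: [0.4538, -0.3578, 0.1835]
ee_rot: [-0.952, 1.569, 2.475]
wrist_force: [0.7, 0.1, -1.7]
width: 0.0232
```

```bash
python3 -c "
from h import *
st();go(.5009,.2503,.18,YAW-np.pi/2)
snap('scene','scene12')
a=load('scene12')[0][:,:,::-1]; cv2.imwrite('pics/z17.png',cv2.resize(a[80:300,20:350],None,fx=2.4,fy=2.4))"
```

```text
t 29.9667 p [ 0.4538 -0.3578  0.1835] yaw -1.2851 F [ 0.7  0.1 -1.7] w 0.0232 j [-0.77  0.16  1.34 -0.    1.65  0.52]
 rows: [ 0.0043 -0.5702 -0.2166] roll -0.0017 alt 3.14
```

View pics/z17.png

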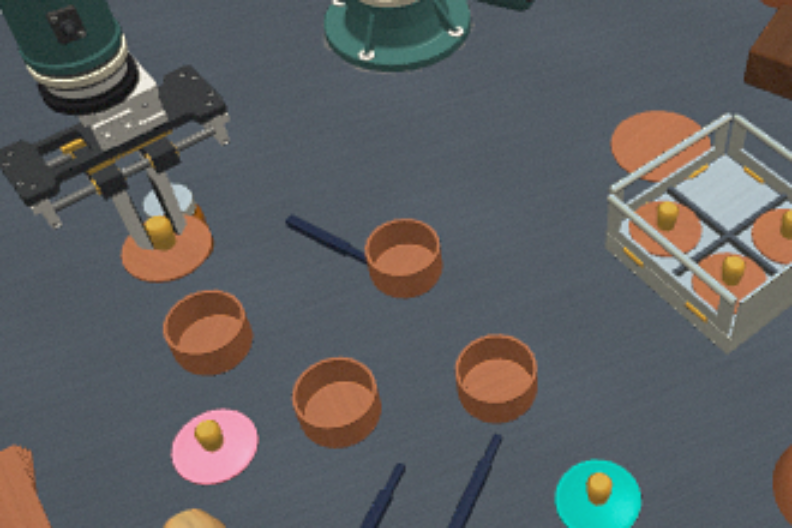

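The fourth lid is held. Carrying it to cell0.

Request:
{"api": "send_rows", "payload": {
  "increments": [
    [-1,0,-0.036,-0.0137,0],
    [-1,0,-0.072,-0.0273,0],
    [-1,0,-0.108,-0.041,0],
    [-1,0,-0.144,-0.0547,0],
    [-1,0,-0.18,-0.0684,0]
  ]
}}

```text
time: 30.43
tool_pos: [0.469, -0.1648, 0.183]
ee_rot: [2.156, 1.57, -0.701]
wrist_force: [0.2, 0.0, -1.6]
width: 0.0234
```

Request:
{"api": "send_rows", "payload": {
  "increments": [
    [-1,0,-0.036,-0.0137,0],
    [-1,0,-0.072,-0.0273,0],
    [-1,0,-0.108,-0.041,0],
    [-1,0,-0.144,-0.0547,0],
    [-1,0,-0.18,-0.0684,0]
  ]
}}

```text
time: 30.85
tool_pos: [0.484, 0.0274, 0.1832]
ee_rot: [2.473, 1.57, -0.383]
wrist_force: [0.9, 0.0, -1.5]
width: 0.0233
```

Request:
{"api": "send_rows", "payload": {
  "increments": [
    [-1,0,-0.036,-0.0137,0],
    [-1,0,-0.072,-0.0273,0],
    [-1,0,-0.108,-0.041,0],
    [-1,0,-0.144,-0.0547,0],
    [-1,0,-0.17,-0.065,0]
  ]
}}

```text
time: 31.27
tool_pos: [0.4983, 0.2102, 0.183]
ee_rot: [-2.123, 1.57, 1.307]
wrist_force: [0.9, 0.5, -0.3]
width: 0.0233
```

```bash
python3 -c "
from h import *
st();go(.5009,.2503,.18,YAW-np.pi/2)"
```

```text
t 31.2667 p [0.4983 0.2102 0.183 ] yaw -1.283 F [ 0.9  0.5 -0.3] w 0.0233 j [0.29 0.07 1.43 0.   1.64 1.58]
 rows: [ 0.003  -0.0377 -0.0139] roll 0.0004 alt -3.141
```

Request:
{"api": "send_rows", "payload": {
  "increments": [
    [-1,0,-0.03,-0.012,0],
    [-1,0,-0.038,-0.014,0],
    [-1,0,-0.038,-0.014,0],
    [-1,0,-0.038,-0.014,0],
    [-1,0.02,-0.038,-0.014,0]
  ]
}}

```text
time: 31.68
tool_pos: [0.504, 0.2471, 0.1678]
ee_rot: [3.098, 1.562, 0.241]
wrist_force: [0.6, -0.7, -0.4]
width: 0.0234
```

Request:
{"api": "send_rows", "payload": {
  "increments": [
    [-1,0.025,0,0,0],
    [-1,0.05,0,0,0],
    [-1,0.075,0,0,0],
    [-1,0.08,0,0,0],
    [-1,0.08,0,0,0]
  ]
}}

```text
time: 32.1
tool_pos: [0.4999, 0.2453, 0.0812]
ee_rot: [0.17, 1.566, -2.688]
wrist_force: [-0.1, -0.9, -0.7]
width: 0.0234
```

Request:
{"api": "send_rows", "payload": {
  "increments": [
    [-1,0,0,0,0],
    [-1,0,0,0,0],
    [-1,0,0,0,0]
  ]
}}

```text
time: 32.35
tool_pos: [0.5028, 0.2478, 0.0859]
ee_rot: [-3.08, 1.566, 0.347]
wrist_force: [0.3, 1.0, -0.7]
width: 0.0233
```

```bash
python3 -c "
from h import *
st();go(.5009,.2503,.0585,YAW-np.pi/2)"
```

```text
t 32.35 p [0.5028 0.2478 0.0859] yaw -1.2855 F [ 0.3  1.  -0.7] w 0.0233 j [ 0.36  0.16  1.53 -0.    1.45  1.64]
 rows: [ 0.0274 -0.003   0.0012] roll -0.0021 alt 3.14
```

Request:
{"api": "send_rows", "payload": {
  "increments": [
    [-1,0.006,-0.002,0.001,0],
    [-1,0.012,-0.002,0.001,0],
    [-1,0.018,-0.002,0.001,0],
    [-1,0.021,-0.002,0.001,0],
    [-1,0.021,-0.002,0.001,0]
  ]
}}

```text
time: 32.77
tool_pos: [0.4988, 0.2489, 0.0609]
ee_rot: [0.063, 1.568, -2.792]
wrist_force: [-0.2, -0.6, -0.7]
width: 0.023
```

Request:
{"api": "send_rows", "payload": {
  "increments": [
    [-1,0.001,0,0,0],
    [-1,0.002,0,0,0],
    [-1,0.003,0,0,0],
    [-1,0.004,0,0,0],
    [-1,0.004,0,0,0]
  ]
}}

```text
time: 33.18
tool_pos: [0.5, 0.2493, 0.0589]
ee_rot: [-3.042, 1.57, 0.385]
wrist_force: [-0.8, -0.2, 0.1]
width: 0.0231
```

```bash
python3 -c "
from h import *
st();go(.5009,.2503,.0585,YAW-np.pi/2)"
```

```text
t 33.1833 p [0.5    0.2493 0.0589] yaw -1.285 F [-0.8 -0.2  0.1] w 0.0231 j [0.36 0.18 1.56 0.   1.4  1.65]
 rows: [ 0.0004 -0.0007 -0.0011] roll -0.0016 alt 3.14
```

Within about half a millimetre of the floor. I'll release it, lift and retreat.

Request:
{"api": "send_rows", "payload": {
  "increments": [
    [-1,0.001,0,0,0],
    [-0.3,0.001,0,0,0],
    [-0.1,0.001,0,0,0],
    [-0.1,0.001,0,0,0],
    [-0.1,0.001,0,0,0]
  ]
}}

```text
time: 33.6
tool_pos: [0.4998, 0.2492, 0.0573]
ee_rot: [-0.988, 1.571, 2.439]
wrist_force: [-0.1, 0.5, 0.3]
width: 0.0417
```

Request:
{"api": "send_rows", "payload": {
  "increments": [
    [-0.1,-0.02,0,0,0],
    [-0.1,-0.05,0,0,0],
    [-0.1,-0.08,0,0,0],
    [-0.1,-0.12,0,0,0],
    [-0.1,-0.14,0.02,0.02,0]
  ]
}}

```text
time: 34.02
tool_pos: [0.4887, 0.2272, 0.2017]
ee_rot: [-2.881, 1.563, 0.55]
wrist_force: [1.3, -0.1, 0.9]
width: 0.0425
```

Request:
{"api": "send_rows", "payload": {
  "increments": [
    [-0.1,0,0.035,-0.01,0],
    [-0.1,0,0.07,-0.02,0],
    [-0.1,0,0.105,-0.03,0],
    [-0.1,0,0.14,-0.04,0],
    [-0.1,0,0.17,-0.05,0]
  ]
}}

```text
time: 34.43
tool_pos: [0.5829, 0.0732, 0.1974]
ee_rot: [2.041, 1.57, -0.815]
wrist_force: [0.4, 0.4, 0.1]
width: 0.0422
```

Request:
{"api": "send_rows", "payload": {
  "increments": [
    [-0.1,0,0.03,-0.02,0],
    [-0.1,0,0.06,-0.04,0],
    [-0.1,0,0.06,-0.04,0],
    [-0.1,0,0.06,-0.04,0],
    [-0.1,0,0.06,-0.04,0]
  ]
}}

```text
time: 34.85
tool_pos: [0.637, 0.0294, 0.1969]
ee_rot: [-0.767, 1.569, 2.661]
wrist_force: [-0.2, -0.6, -0.1]
width: 0.0425
```

```bash
python3 -c "
from h import *
st();snap('top','top13');snap('scene','scene13');knobs('top13','scene13')
a=load('scene13')[0][:,:,::-1]; b=load('top13')[0][:,:,::-1]
cv2.imwrite('pics/z18.png',cv2.resize(a[110:230,250:400],None,fx=5,fy=5))
for P in ((-.05,.05),(-.05,-.05),(.05,.05),(.05,-.05)): pass
"; sed -n 1,1p /dev/null
```

```text
t 34.85 p [0.637  0.0294 0.1969] yaw -1.2851 F [-0.2 -0.6 -0.1] w 0.0425 j [-0.04  0.29  1.16  0.    1.7   1.24]
[0.6028 0.1666 0.1949] err 0.0023 top [194.  173.4  59. ] sc [322.9 152.4  81. ]
[0.628  0.1822 0.0649] err 0.0008 top [194.  173.4  59. ] sc [324.8 192.3  90. ]
[0.5956 0.2774 0.0653] err 0.0008 top [158.3 186.3  64. ] sc [349.5 172.7  83. ]
[ 0.5861 -0.3799  0.0369] err 0.0004 top [403.6 185.1  48. ] sc [106.5 260.8 104. ]
[0.5185 0.146  0.1517] err 0.0005 top [204.  209.9  41. ] sc [296.1 144.8  17. ]
[0.5289 0.1553 0.0638] err 0.0019 top [204.  209.9  41. ] sc [297.5 169.5  82. ]
[0.4998 0.2495 0.0641] err 0.0005 top [168.9 222.   64. ] sc [322.9 152.4  81. ]
```

View pics/z18.png

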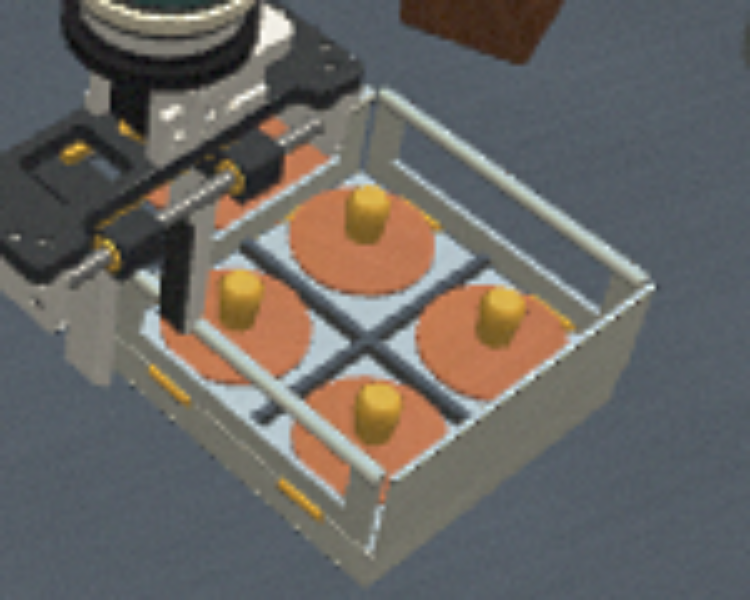

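View pics/top13.png

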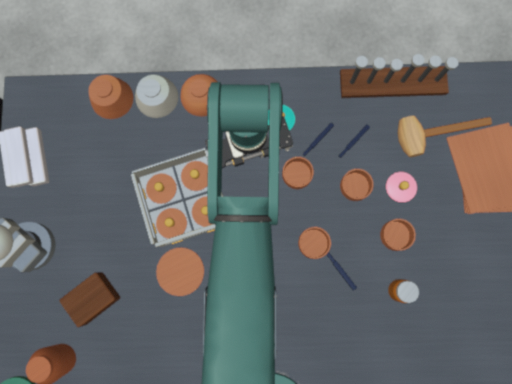

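View pics/scene13.png

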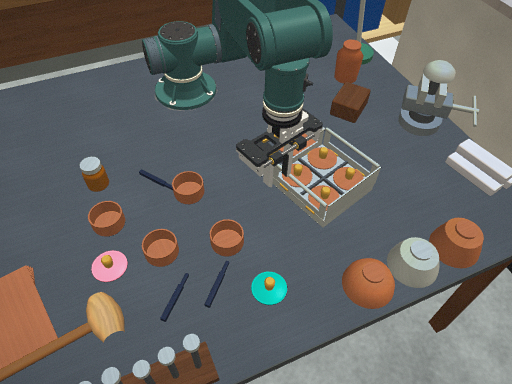

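Everything looks in place. Last checks: flap uprightness against the model, and whether the disc or punches moved compared with the first image.

```bash
python3 - <<'E'
from h import *
from meas import W
p=[.5631,.2165,.2874]
out=[]
for t,(x0,y0,x1,y1) in (("scene11",(245,110,390,230)),("top11",(125,140,225,250))):
    im=cv2.resize(load(t)[0][y0:y1,x0:x1,::-1],None,fx=5,fy=5,interpolation=2)
    for a,b in (((.095,.1),(-.095,.1)),((.095,-.1),(-.095,-.1)),((-.1,.095),(-.1,-.095))):
        q=[tuple(int(v) for v in (proj(t,W(p,(*k,.094)))-(x0,y0))*5+2) for k in(a,b)]
        cv2.line(im,*q,(0,0,255),1)
    out.append(cv2.resize(im,(400,int(im.shape[0]*400/im.shape[1]))))
h=min(o.shape[0] for o in out); cv2.imwrite("pics/z19.png",np.hstack([o[:h] for o in out]))
for t,bx in (("scene",(120,160,235,330)),("scene",(265,120,320,165))):
    x0,y0,x1,y1=bx
    for T in(t+"0",t+"11",t+"13"):
        im=load(T)[0][y0:y1,x0:x1].astype(int)
        m=((im.max(2)<75)&(im[...,2]>im[...,0]+12)) if x0==120 else None
        if m is not None:
            n,l,s,c=cv2.connectedComponentsWithStats(m.astype(np.uint8)); print(T,[(np.round(c[i]+(x0,y0),1).tolist(),int(s[i,4])) for i in range(1,n) if s[i,4]>40])
for T in("top0","top2","top11","top13"):
    im=load(T)[0]; hsv=cv2.cvtColor(im,cv2.COLOR_RGB2HSV); m=cv2.inRange(hsv,(5,90,120),(17,255,255))[245:300,150:210]
    ys,xs=np.nonzero(m); print(T,"disc bbox",xs.min()+150,xs.max()+150,ys.max()+245)
E
```

```text
scene0 [([156.2, 180.2], 136), ([173.3, 299.2], 240), ([213.5, 292.1], 102)]
scene11 [([153.5, 179.2], 95), ([214.8, 292.7], 61), ([172.3, 303.3], 129)]
scene13 [([155.1, 180.4], 86), ([173.2, 303.1], 100), ([210.8, 299.1], 46)]
top0 disc bbox 156 203 295
top2 disc bbox 163 203 295
top11 disc bbox 157 203 295
top13 disc bbox 156 203 295
```

View pics/z19.png

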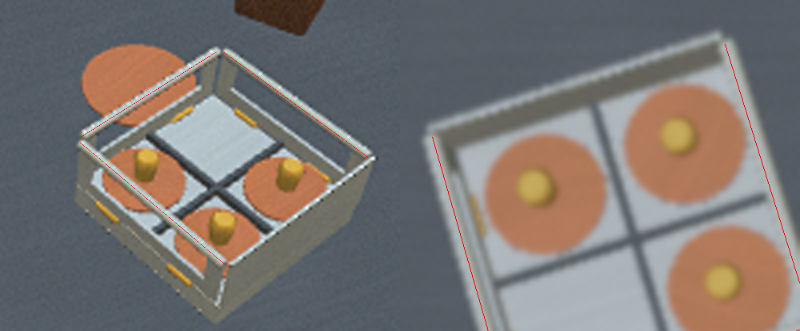

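```bash
python3 - <<'E'
from h import *
f=lambda T:cv2.resize(load(T)[0][160:330,125:255,::-1],None,fx=3,fy=3)
cv2.imwrite("pics/z20.png",np.hstack([f("scene0"),f("scene13")]))
E
```

```text
(no output)
```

View pics/z20.png

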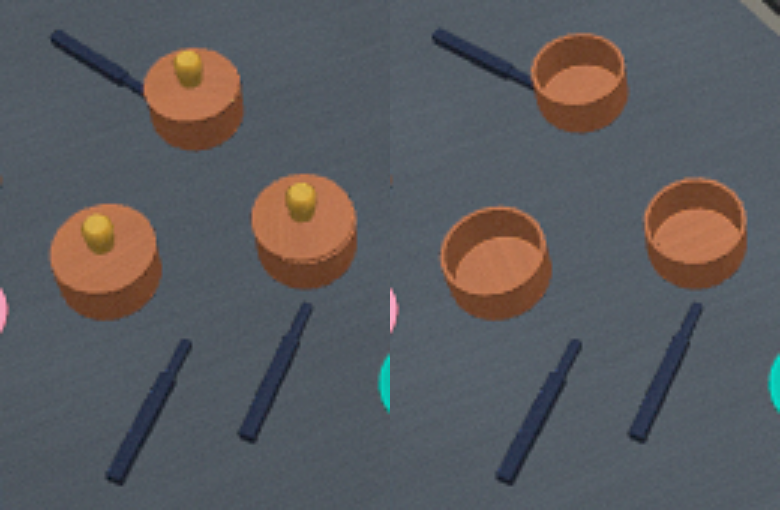

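The punch beside pot C has shifted by about 3 px. I'll check when that happened.

```bash
python3 - <<'E'
from h import *
f=lambda T:cv2.resize(load(T)[0][160:210,130:210,::-1],None,fx=4.8,fy=4.8)
cv2.imwrite("pics/z21.png",np.vstack([np.hstack([f("scene4"),f("scene7")]),np.hstack([f("scene8"),f("scene13")])]))
for T in("scene0","scene4","scene6","scene7","scene8","scene9","scene11","scene13"):
    im=load(T)[0][160:200,130:165].astype(int); m=(im.sum(2)<150); ys,xs=np.nonzero(m); print(T,len(xs),xs.min()+130 if len(xs) else 0,ys.min()+160 if len(xs) else 0, np.round([xs.mean()+130,ys.mean()+160],2))
E
```

```text
scene0 56 142 172 [153.3  180.11]
scene4 52 142 172 [152.94 180.04]
scene6 57 139 172 [151.79 179.09]
scene7 58 139 172 [152.28 179.4 ]
scene8 57 139 172 [152.14 179.37]
scene9 354 130 160 [145.51 178.32]
scene11 57 139 172 [152.14 179.37]
scene13 56 139 172 [152.38 179.45]
```

View pics/z21.png

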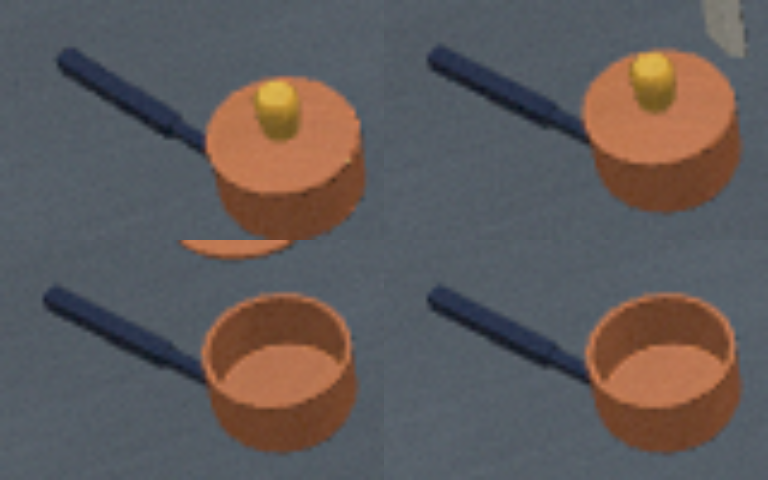

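The punch was nudged when pot C was knocked. It had already shifted in the view taken before I went to that pot, and it hasn't moved since, so I'll leave it alone. Handing in.

```bash
python3 -c "
from bench import robot
print(robot.close_job())"
```

```text
the job is handed in; nothing more can be done
None
```

I raised the left, front and right flaps against their stops, then moved the four lids by their knobs into cells 3, 1, 2 and 0. The job was handed in at about 35 s, with the gripper open and clear of everything.

**Checks that passed:**
- **Flaps:** the rim bars line up with the model of upright flaps in both views.
- **Lids:** each lies flat, knob up, within about 2 mm of its cell centre. Knob mid-heights of 64–65 mm agree with a lid standing on the cell floor.
- **Pots:** all four stand upright and open.
- **Bystanders:** the disc, two of the punches and both look-alike lids did not move.

**Checks that disagreed:** one pot, at about (0.46, -0.14), was knocked about 21 mm aside at around 11–16 s. That push also shifted the punch touching it by about 3 px, which I put at several millimetres. The images show this had happened before I went to that pot, and the punch has not moved since. I left the punch where it was rather than touch it.

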